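Draw a blank from the magazine and centre-punch it

TASK

Draw the bottom aluminium blank straight out from under the stack in the marking jig until it lies flat against the metal stop at the front of the bed, leaving the rest of the stack neatly in the magazine. Then take the spring-loaded centre punch from the tool block and mark the blank where its two scribed lines cross: hold the punch upright, press its point in fully without ramming it, lift it straight up without scratching the blank, and stand it back in its own hole.

Things in the scene. Friction and masses are not known exactly. Their poses are not given: they have to be found in the camera images.
- jig: Marking jig screwed to the table: plywood base 262 x 104 x 10 mm, on it a hardwood bed 36 mm wide, its top 30 mm above the table; at the rear a grey sheet-steel magazine: two side cheeks 59 mm apart inside and a front plate, 62 mm wide, tops 64 mm above the table, rear open. Origin on the table below the gate point.
- gate (a point): Front face of the magazine's front plate, mid-width, on the bed's top. x points back into the magazine (blanks come out to -x), y across, z up. The slot under the front plate is 9 mm high: it lets one 6 mm blank through and holds the others back. In front of the magazine nothing guides the blank at its sides.
- stop (a point): Aluminium end stop, 40 mm wide and 8 mm high above the bed, at the jig's front end: middle of the foot of the face that looks at the magazine, on the bed's top, 112 mm in front of the gate point. Axes as the gate's.
- blank_center (a point): Centre (half-way up) of the bottom blank: a loose aluminium plate 100 x 56 x 6 mm (x along, y across, z up), 0.1 kg. It overhangs the 36 mm bed by 10 mm on each side, with 20 mm free height below the overhang. At the start its front end (-x) sticks 30 to 42 mm out of the magazine's slot.
- blank_front (a point): Middle of the lower edge of the bottom blank's front end, 50 mm to -x of its centre and 3 mm below it; axes as the blank's. Against the stop it meets the stop point.
- cross (a point): Crossing of the two thin dark scribed lines on the blank's top face: 12 mm to -x and 6 mm to +y of the blank's centre, 3 mm above it. The mark goes here. At the start it is under the magazine.
- blank: The same bottom blank; origin at the centre of its underside.
- stock_1: Blank number 1 of the three equal blanks lying on the bottom blank in the magazine, counted from below (same size, loose); origin at the centre of its underside, 51 to 57 mm behind the gate point. They sink by 6 mm on to the bed when the bottom blank has been drawn.
- stock_2: Blank number 2 of the three equal blanks lying on the bottom blank in the magazine, counted from below (same size, loose); origin at the centre of its underside, 51 to 57 mm behind the gate point. They sink by 6 mm on to the bed when the bottom blank has been drawn.
- stock_3: Blank number 3 of the three equal blanks lying on the bottom blank in the magazine, counted from below (same size, loose); origin at the centre of its underside, 51 to 57 mm behind the gate point. They sink by 6 mm on to the bed when the bottom blank has been drawn.
- block: Light wooden tool block 190 x 60 x 62 mm, fixed; origin at the centre of its underside. Three holes of 16 mm diameter, right through, in a row along its x at -60, 0 and +60 mm. In them stand the centre punch and two shorter tools, in any order.
- punch_grip (a point): Spring-loaded centre punch standing in one hole of the block, 0.17 kg, the tallest of the three tools: knurled steel body 18 mm in diameter, 92 mm long, above a collar 28 mm in diameter, 7.5 mm high. This point is on its axis, 55 mm above the collar's underside and 44 mm below the head; z points along the axis to the head.
- punch: The same punch; origin at the centre of the collar's underside, which rests on the block's top. Below it a nose sleeve, 38 mm long, tapering from 12 to 8 mm diameter, hangs in the hole with 2 mm play all round.
- punch_tip (a point): The hard point of the centre punch, on its axis, 107.5 mm below the grip point (52.5 mm below the collar's underside) while it is out; 5 mm thick, sticking 14.5 mm out of the nose sleeve.
- plunger (a joint): How far the point is pressed into the punch: 0 = out, 0.007 m = fully in, against a firm end. It takes 4 N to start and 11 N at full depth, and springs out again.
- awl: Bystander standing fast in the tool block: awl with a round dark wooden handle, 68 mm above the block's top.
- drift: Bystander standing fast in the tool block: thin dark steel pin punch 14 mm in diameter with a collar, 64 mm above the block's top.
- tape: Bystander: roll of masking tape 98 x 96 x 25 mm lying on the table.
- charger: Bystander: black charger brick 85 x 45 x 33 mm on the table.
- pliers: Bystander (does not move): combination pliers 188 x 51 x 14 mm lying on the table.
- rule_case: Bystander: yellow tape measure 68 x 80 x 38 mm lying on the table.
Not all that is in view belongs to the job. Leave any green look-alike of the stock_3 alone.

How it is judged:
On the way, in this order (a step that is already met when the one before it is completed fails the run):
1. the blank lies flat against the stop and the other three lie squarely stacked on the bed in the magazine (x of blank_front in the frame of stop below 0.004 m and y of blank_front in the frame of stop between -0.008 and 0.008 m and z of blank_front in the frame of stop between -0.002 and 0.002 m and angle between the x axis of blank_front and the x axis of stop, either way round below 0.07 rad and angle between blank_front's own z axis and vertical below 0.03 rad and x of stock_1 in the frame of gate between 0.048 and 0.066 m and angle between each of stock_1, stock_2, stock_3's own z axis and vertical below 0.06 rad and z of stock_1 in the frame of gate between -0.002 and 0.002 m and x of stock_2 in the frame of gate between 0.048 and 0.066 m and z of stock_2 in the frame of gate between 0.004 and 0.008 m and x of stock_3 in the frame of gate between 0.048 and 0.066 m and z of stock_3 in the frame of gate between 0.01 and 0.014 m), for 0.2 s.
2. the upright punch is pressed in (at least 5.5 of 7 mm) on the crossing of the lines (value of joint plunger above 0.0055 m and contact force between punch and blank above 1 N and horizontal distance between punch_tip and cross below 0.0035 m and angle between punch_grip's own z axis and vertical below 0.09 rad), for 0.1 s.
3. the punch is lifted straight off: its point more than 12 mm above the cross and still over it (z of punch_tip in the frame of cross above 0.012 m and horizontal distance between punch_tip and cross below 0.012 m), for 0.03 s.
At the end, for the whole second after the job is handed in: Blank flat on the bed, front end within 4 mm of the stop, 8 mm of its middle, square within 4 degrees; the other three flat on one another in the magazine, centres 48 to 66 mm behind the gate; punch upright in its own hole, collar on the block (within 8 mm of its start), point out; all at rest (all of step 1 and distance of punch_grip from where it was at the start of the episode below 0.008 m and angle between punch_grip's own z axis and vertical below 0.08 rad and linear speed of each of punch, blank below 0.02 m/s and value of joint plunger below 0.001 m); the robot touches nothing.
It fails at once if the point touches the blank more than 5 mm from the cross, or slides that far (scratch) (contact force between punch and blank above 1 N and horizontal distance between punch_tip and cross above 0.005 m).
It fails at once if the punch leans more than 7 degrees while its point presses on the blank (contact force between punch and blank above 1 N and angle between punch_grip's own z axis and vertical above 0.122 rad).
It fails at once if the punch is rammed down: more than 45 N on the blank (contact force between punch and blank above 45 N).
It fails at once if the stack is toppled or pushed out of the magazine (angle between any of stock_1, stock_2, stock_3's own z axis and vertical above 0.35 rad or x of any of stock_1, stock_2, stock_3 in the frame of gate above 0.08 m).
It fails at once if a bystander is shoved more than 30 mm (distance of any of tape, charger, rule_case from where it was at the start of the episode above 0.03 m).
It also fails if it takes over 61 s, if anything falls off the work surface, if the arm or the gripper's body presses on something with over 40 N, if the wrist force passes 120 N, or if a joint passes its speed limit or range.

ROBOT

A 7-joint arm with a two-finger parallel gripper is mounted at the origin on a cart in front of the work surface, level with it; the furniture and walls round the work are solid. World frame = base frame: x ahead of the robot, y to its left, z up, the work surface at z = 0. Lengths are in m, angles in rad, forces in N, time in s.
With the tool pointing down it reaches from about 0.4 to 0.85 m from the base axis. Payload 4.5 kg.
Tool frame: the origin (TCP) lies midway between the tips of the shut fingers; the grasp point (between the pads) lies 19 mm behind it; z points along the fingers, y is the direction in which the jaws open and shut (so a half turn about z gives the same grasp; the last joint's range is limited). The gripper opens to 88 mm and grips with 3 to 60 N. Pads are 18 mm wide; open, the fingers measure 123 mm over their backs; the gripper's body (75 mm by 187 mm) begins 45 mm behind the grasp point.
Start: joints at [1.285, 0.689, -0.195, 1.565, 0.157, 0.902, -0.215], TCP at [0.197, -0.593, 0.212] pointing down, gripper open.
Joint ranges: [-3.01, 3.01], [-0.46, 2.08], [-1.47, 1.51], [0.13, 2.56], [-1, 4.14], [0.04, 2.09], [-2.66, 2.66]. Speed limits (rad/s): [2.57, 2.57, 3.14, 3.14, 3.14, 3.14, 3.14].

INTERFACE

Orientations are given as a unit quaternion [x, y, z, w].
In Python, from plant import get_state, snapshot, finish_job, find_in gives the robot as it stands.
- The arm moves only by the shell command python3 -m creep 'ROWS' [OPENING] [FORCE]. ROWS is JSON, one flat list of numbers, 6 for each row, row after row: the shift along the tool's x, y, z in mm, then the turn, a rotation vector about the tool's x, y, z in degrees. In form: [tx, ty, tz, wx, wy, wz, tx, ty, tz, wx, wy, wz, ...]. A call has 1 to 5 rows; each row shifts and turns the pose as measured when the row begins, along the tool's axes as they then stand; what a row does not reach is not made up. A row lasts 1/12 s, in which the tool goes at most 41.7 mm and 7.16 degrees, less where a joint would pass 70% of its speed; a pose out of reach is approached as far as the arm can. A call is refused whole if a number of a shift passes 41.7 or a number of a turn 7.16, either way. A call with a gripper value outside its range is refused whole. OPENING is the finger opening in mm, from 0 to 88.1, set as the call begins (- or left out, the last holds). The fingers move at their own pace and stop on an object; FORCE is the grip in N (left out, the last holds). Time passes only in rows, so rows that do not move let the fingers close. It gives the time, the measured TCP pose, the force and the opening at its end, in the units of the state.
- get_state(): the state, without advancing time (a new reading comes with each control period).
- snapshot(name): name is "scene" or "top" or "wrist"; returns a dict with "color" (384x512x3 uint8, red, green, blue), "intrinsics" (3x3 intrinsics, pixels), "dist_coeffs" ([k1, k2, p1, p2, k3] as OpenCV has them; the pictures are not rectified), "extrinsics" (4x4, takes a point from world to camera coordinates). Camera axes: x right, y down, z forward; pixel columns grow to the right and rows downward; lengths in m; the calibration is good to about 2 mm. A picture is of the moment at which its call begins. There is no depth.
- finish_job(): hands the job in, once; it reports no verdict.
Trained networks look in the newest picture that a camera, given by its name, has taken for a name from the list of things; names that differ only in an ending like _2 or _b are one class to them, and where a whole thing is asked for, a point or a joint stands for the part that bears it (a point fixed in the world has none). Each returns a list of dicts, best first, with "score" (0 to 1); they miss things now and then, are a little off and sometimes report something else, mostly with a low value. They report only what shows in the picture. A call takes as long as a camera call. They do not tell look-alikes from the thing itself.
- find_in(thing, camera): "xy" ([column, row] in pixels, amid what is visible of it).
The state is a dict: "clock": time; "q": joint angles; "qd": joint speeds; "joint_torque": joint torques, N m; "tool_pos": TCP position; "eef_rot": TCP orientation; "contact_force": force on the tool from outside, world axes, zero at the start; "moment": the same for the moment, N m; "opening": opening from 0.0 (shut) to 1.0 (fully open).
Only numpy, scipy, OpenCV 4.12 (cv2) and the standard library are available. Lean on these libraries where they do the work, as an engineer would, in place of code of your own. Each camera call takes 0.05 s, during which the arm holds its last target.

## Working session

There is one attempt and no reset: what is moved stays moved. The work goes in short steps, Python scripts to look and compute and a shell command to move; the robot and the scene stay as the last step left them, time stands still between calls to the robot, and variables do not carry over. Pictures are saved under pics/ and viewed, and the job is handed in when it is done.

```bash
ls -la; mkdir -p pics
cat > h.py <<'E'
import numpy as np, cv2
from plant import get_state, snapshot, finish_job, find_in
from scipy.spatial.transform import Rotation as R
def shot(cam,name):
    s=snapshot(cam); cv2.imwrite(f'pics/{name}.png',cv2.resize(s['color'][:,:,::-1],None,fx=1.5,fy=1.5,interpolation=cv2.INTER_CUBIC)); return s
def proj(s,p):
    E=s['extrinsics'];r,_=cv2.Rodrigues(E[:3,:3].copy())
    return cv2.projectPoints(np.float64(p).reshape(-1,1,3),r,E[:3,3].copy(),np.array(s['intrinsics']),np.array(s['dist_coeffs']))[0].reshape(-1,2)
def ray(s,px):
    u=cv2.undistortPoints(np.float64(px).reshape(-1,1,2),np.array(s['intrinsics']),np.array(s['dist_coeffs'])).reshape(-1,2)
    E=s['extrinsics'];d=np.c_[u,np.ones(len(u))]@E[:3,:3]; return -E[:3,:3].T@E[:3,3], d
def atz(s,px,z):
    c,d=ray(s,px); return c+d*((z-c[2])/d[:,2])[:,None]
E
python3 - <<'E'
from h import *
for k,v in get_state().items(): print(k,np.round(v,3))
for c in('scene','top','wrist'):
    s=shot(c,c+'0'); E=np.array(s['extrinsics']);print(c,type(s['extrinsics']),(-E[:3,:3].T@E[:3,3]).round(3),E[2,:3].round(2))
    for t in('jig','gate','stop','blank_front','blank','stock_1','stock_3','block','punch_grip','punch','awl','drift','cross','tape','charger','pliers','rule_case'):
        try: print(t,[(np.round(d['xy'],1).tolist(),round(d['score'],2)) for d in find_in(t,c)][:4])
        except Exception as e: print(t,e)
E
```

```text
total 12
drwxr-xr-x  3 agent agent 4096 Dec  6 11:08 .
drwxr-xr-x 23 root  root  4096 Dec  6 11:08 ..
drwxr-xr-x  2 agent agent 4096 Dec  6 11:08 pics
clock 0.0
q [ 1.285  0.69  -0.195  1.566  0.157  0.903 -0.215]
qd [-0.001  0.    -0.    -0.    -0.     0.     0.001]
joint_torque [ 0.0000e+00 -5.2756e+01 -1.2660e+00 -1.5343e+01 -5.3000e-02  7.0000e-03
  0.0000e+00]
tool_pos [ 0.196 -0.593  0.211]
eef_rot [ 0.987  0.159 -0.    -0.001]
contact_force [-0.009 -1.355  0.287]
moment [ 0.008 -0.014  0.014]
opening 1.002
scene <class 'numpy.ndarray'> [-0.009  0.593  0.649] [ 0.57 -0.6  -0.57]
jig [([233.4, 232.3], 0.92)]
gate [([227.7, 233.5], 0.89), ([147.5, 241.8], 0.3)]
stop [([228.6, 232.7], 0.72)]
blank_front [([226.4, 218.0], 0.51)]
blank [([215.0, 196.6], 0.68), ([224.9, 215.9], 0.64), ([321.4, 143.7], 0.55)]
stock_1 [([264.0, 193.8], 0.97), ([215.4, 198.5], 0.57)]
stock_3 [([264.0, 193.8], 0.97), ([215.4, 198.5], 0.57)]
block [([335.8, 176.6], 0.65)]
punch_grip [([230.9, 231.1], 0.33)]
punch [([320.0, 145.8], 0.5)]
awl []
drift []
cross [([225.4, 219.0], 0.53)]
tape [([342.9, 229.6],
[... 471 characters left out ...]
34.8], 0.73), ([309.4, 147.2], 0.58)]
stock_3 [([244.3, 134.8], 0.73), ([309.4, 147.2], 0.58)]
block [([373.1, 188.8], 0.63)]
punch_grip [([390.1, 159.8], 0.45)]
punch [([388.8, 163.1], 0.78)]
awl [([385.7, 211.5], 0.7), ([161.3, 177.0], 0.17)]
drift [([174.6, 127.0], 0.48)]
cross [([242.2, 163.0], 0.67), ([388.0, 161.0], 0.16)]
tape [([306.6, 263.0], 0.68)]
charger [([173.3, 128.6], 0.62)]
pliers [([150.1, 226.0], 0.9)]
rule_case [([163.4, 176.4], 0.83)]
wrist <class 'numpy.ndarray'> [ 0.268 -0.569  0.384] [-0.27 -0.09 -0.96]
jig []
gate []
stop []
blank_front []
blank []
stock_1 []
stock_3 []
block []
punch_grip []
punch []
awl []
drift []
cross []
tape []
charger []
pliers []
rule_case []
```

View pics/scene0.png

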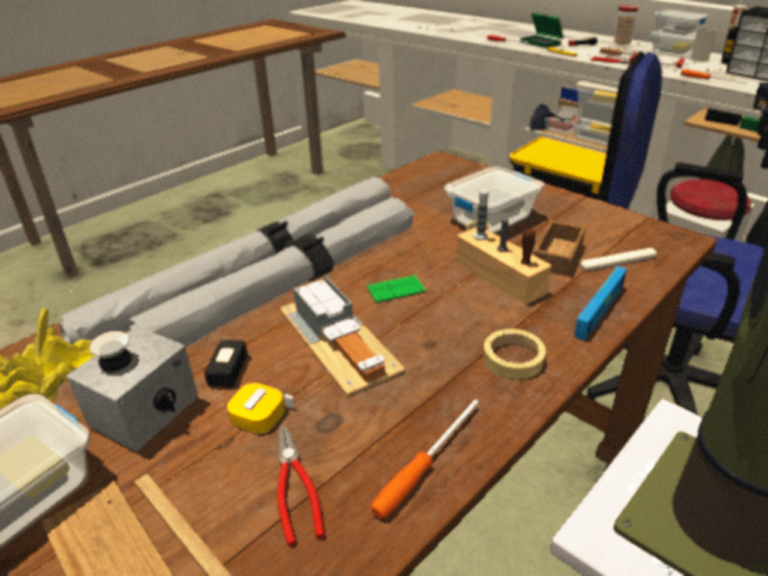

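View pics/top0.png

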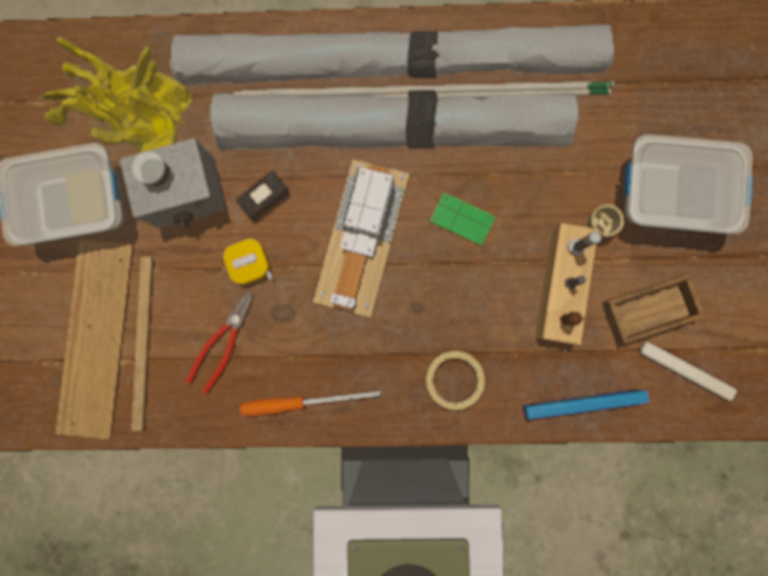

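Run:
```python
from h import *
print(get_state()['clock'])
s=snapshot('top'); cv2.imwrite('pics/topjig.png',cv2.resize(s['color'][90:240,170:300,::-1],None,fx=4,fy=4,interpolation=cv2.INTER_CUBIC))
cv2.imwrite('pics/topblk.png',cv2.resize(s['color'][120:240,330:450,::-1],None,fx=4,fy=4,interpolation=cv2.INTER_CUBIC))
import pickle; pickle.dump(s,open('top.pkl','wb'))
s=snapshot('scene');pickle.dump(s,open('scene.pkl','wb'))
cv2.imwrite('pics/scj.png',cv2.resize(s['color'][120:270,180:370,::-1],None,fx=4,fy=4,interpolation=cv2.INTER_CUBIC))
print(get_state()['clock'])
```

```text
2.7
2.8
```

View crops.

View pics/topjig.png

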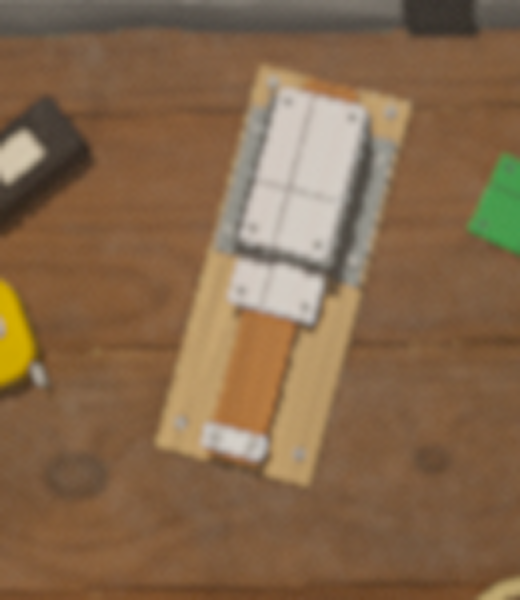

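View pics/topblk.png

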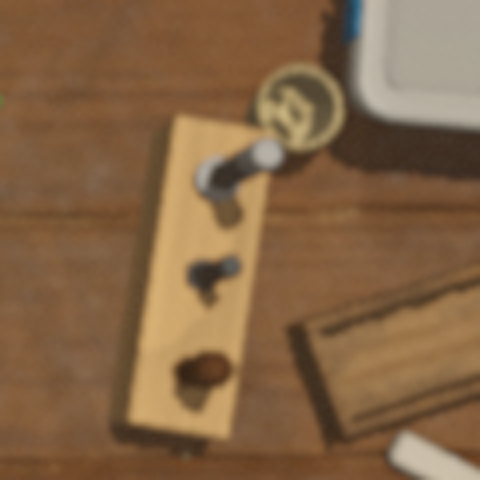

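View pics/scj.png

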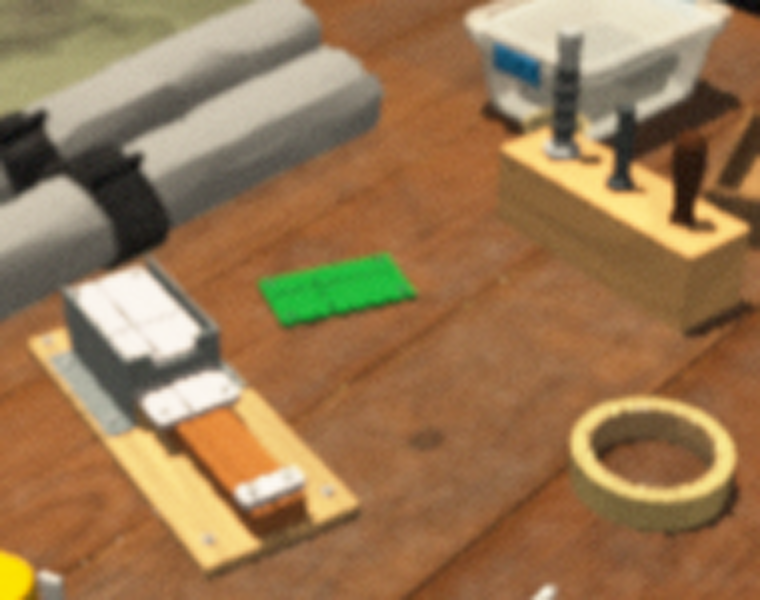

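Run:
```python
from h import *
import pickle
s=pickle.load(open('top.pkl','rb'));c=pickle.load(open('scene.pkl','rb'))
o=np.array([170,90]);f=lambda p:np.array(p)/4+o-0.375
b=atz(s,f([(262,65),(410,100),(308,487),(155,447)]),.01);print('base',b.round(4))
v=(b[0]+b[1]-b[2]-b[3])/2;print(np.linalg.norm(v),np.degrees(np.arctan2(v[1],v[0])),b.mean(0))
w=(b[0]+b[3]-b[1]-b[2])/2;print(np.linalg.norm(w),np.degrees(np.arctan2(w[1],w[0])))
u=v[:2]/np.linalg.norm(v[:2]);n=np.array([-u[1],u[0]])
C=b.mean(0)[:2]
def rel(p):return (np.c_[(p[:,:2]-C)@u,(p[:,:2]-C)@n]).round(4).tolist()
print('stop top inner',rel(atz(s,f([(208,422),(269,436)]),.038)))
print('blank front',rel(atz(s,f([(229,300),(312,326)]),.036)))
print('stock top',rel(atz(s,f([(277,84),(371,104),(333,267),(236,246)]),.054)))
print('bed top sides',rel(atz(s,f([(237,320),(297,322),(215,420),(267,430)]),.03)))
o=np.array([330,120])
k=atz(s,f([(175,115),(277,130),(230,438),(128,425)]),.062);print('block',k.round(4),k.mean(0))
v=(k[0]+k[1]-k[2]-k[3])/2;print(np.linalg.norm(v),np.degrees(np.arctan2(v[1],v[0])))
print('punch head',atz(s,f([(267,153)]),.062+.099),'collar', atz(s,f([(213,178)]),.0695))
o=np.array([180,120])
print('scene: base',atz(c,f([(28,345),(150,262),(358,505),(208,573)]),.01).round(4))
print('stop top inner',rel(atz(c,f([(235,487),(297,466)]),.038)))
print('blank front',rel(atz(c,f([(148,426),(245,390)]),.036)))
print('head',atz(c,f([(570,34)]),.161),'collar',atz(c,f([(562,152)]),.066))
```

```text
base [[ 0.756   0.0804  0.01  ]
 [ 0.7299 -0.0168  0.01  ]
 [ 0.4767  0.0547  0.01  ]
 [ 0.5046  0.1537  0.01  ]]
0.26251200965955845 -16.007132185334104 [0.61678278 0.06802822 0.01      ]
0.10175140372205128 74.58921762730937
stop top inner [[-0.1082, 0.0188], [-0.1069, -0.0208]]
blank front [[-0.0295, 0.0267], [-0.0322, -0.0288]]
stock top [[0.1091, 0.0312], [0.1115, -0.0297], [0.005, -0.0333], [0.0024, 0.0291]]
bed top sides [[-0.0399, 0.0192], [-0.0314, -0.0184], [-0.1055, 0.0159], [-0.1031, -0.0179]]
block [[ 0.624  -0.2635  0.062 ]
 [ 0.6132 -0.3254  0.062 ]
 [ 0.425  -0.2881  0.062 ]
 [ 0.4341 -0.227   0.062 ]] [ 0.52407952 -0.27599411  0.062     ]
0.19263011924397133 -11.032181820829653
punch head [[ 0.58318701 -0.28661465  0.161     ]] collar [[ 0.58320311 -0.28279871  0.0695    ]]
scene: base [[ 0.7482  0.0849  0.01  ]
 [ 0.7625 -0.0392  0.01  ]
 [ 0.4739  0.0575  0.01  ]
 [ 0.4987  0.1563  0.01  ]]
stop top inner [[-0.1105, 0.0184], [-0.1135, -0.021]]
blank front [[-0.0311, 0.0349], [-0.0314, -0.0318]]
head [[ 0.57641215 -0.28080571  0.161     ]] collar [[ 0.57719619 -0.28257919  0.066     ]]
```

```bash
cat > plan.py <<'E'
import sys
from h import *
# args x y z yaw(tool x axis world angle, deg, tool down)
def plan(x,y,z,yaw):
    st=get_state();p=np.array(st['tool_pos']);r=R.from_quat(st['eef_rot'])
    a=np.radians(yaw);T=R.from_matrix(np.array([[np.cos(a),np.sin(a),0],[np.sin(a),-np.cos(a),0],[0,0,-1]]))
    d=r.inv().apply(np.array([x,y,z])-p)*1000; w=np.degrees((r.inv()*T).as_rotvec())
    print('clock',round(st['clock'],2),'pos',p.round(4),'dtool mm',d.round(1),'rot deg',w.round(2),'F',np.round(st['contact_force'],1),'open',round(st['opening']*88.1,1))
    n=max(np.linalg.norm(d)/41.5,np.linalg.norm(w)/7.1);print('min rows',round(n,1))
    n=int(np.ceil(max(n,1)));step=R.from_rotvec(np.radians(w/n));pp,rr=p.copy(),r
    for i in range(n):
        dd=rr.inv().apply((np.array([x,y,z])-p)/n)*1000;print(np.r_[dd,w/n].round(1).tolist());rr=rr*step
if __name__=='__main__': plan(*map(float,sys.argv[1:5]))
E
python3 plan.py .6014 .0724 .2 -16
```

```text
clock 2.8 pos [ 0.1965 -0.5933  0.2123] dtool mm [ 593.7 -504.7   12.2] rot deg [ 0.    0.   34.32] F [-0.4  0.1 -0.4] open 88.0
min rows 18.8
[31.2, -26.6, 0.6, 0.0, 0.0, 1.8]
[30.4, -27.5, 0.6, 0.0, 0.0, 1.8]
[29.5, -28.5, 0.6, 0.0, 0.0, 1.8]
[28.6, -29.4, 0.6, 0.0, 0.0, 1.8]
[27.7, -30.3, 0.6, 0.0, 0.0, 1.8]
[26.7, -31.1, 0.6, 0.0, 0.0, 1.8]
[25.7, -32.0, 0.6, 0.0, 0.0, 1.8]
[24.7, -32.8, 0.6, 0.0, 0.0, 1.8]
[23.6, -33.5, 0.6, 0.0, 0.0, 1.8]
[22.6, -34.2, 0.6, 0.0, 0.0, 1.8]
[21.5, -34.9, 0.6, 0.0, 0.0, 1.8]
[20.4, -35.6, 0.6, 0.0, 0.0, 1.8]
[19.2, -36.2, 0.6, 0.0, 0.0, 1.8]
[18.1, -36.8, 0.6, 0.0, 0.0, 1.8]
[16.9, -37.4, 0.6, 0.0, 0.0, 1.8]
[15.7, -37.9, 0.6, 0.0, 0.0, 1.8]
[14.5, -38.4, 0.6, 0.0, 0.0, 1.8]
[13.3, -38.8, 0.6, 0.0, 0.0, 1.8]
[12.1, -39.2, 0.6, 0.0, 0.0, 1.8]
```

```bash
python3 -m creep '[31,-27,0,0,0,1.8,30,-27,0,0,0,1.8,29,-28,0,0,0,1.8,28,-29,0,0,0,1.8,28,-30,0,0,0,1.8]' 88 40; python3 -m creep '[27,-31,0,0,0,1.8,26,-32,0,0,0,1.8,25,-33,0,0,0,1.8,24,-33,0,0,0,1.8,23,-34,0,0,0,1.8]'; python3 plan.py .6014 .0724 .2 -16
```

```text
clock: 3.22
tool_pos: [0.2977, -0.4262, 0.2105]
eef_rot: [0.998, 0.067, -0.002, 0.005]
contact_force: [1.1, -0.1, 0.2]
opening: 0.995
clock: 3.63
tool_pos: [0.4127, -0.2516, 0.2097]
eef_rot: [1.0, -0.017, 0.0, 0.006]
contact_force: [0.4, 0.5, -0.4]
opening: 0.998
clock 3.63 pos [ 0.4127 -0.2516  0.2097] dtool mm [ 177.7 -330.2    6.2] rot deg [ 0.63 -0.13 14.08] F [ 0.4  0.5 -0.4] open 87.9
min rows 9.0
[17.8, -33.0, 0.6, 0.1, -0.0, 1.4]
[17.0, -33.4, 0.6, 0.1, -0.0, 1.4]
[16.1, -33.9, 0.7, 0.1, -0.0, 1.4]
[15.3, -34.2, 0.7, 0.1, -0.0, 1.4]
[14.4, -34.6, 0.8, 0.1, -0.0, 1.4]
[13.6, -34.9, 0.8, 0.1, -0.0, 1.4]
[12.7, -35.3, 0.8, 0.1, -0.0, 1.4]
[11.9, -35.6, 0.9, 0.1, -0.0, 1.4]
[11.0, -35.8, 0.9, 0.1, -0.0, 1.4]
[10.1, -36.1, 0.9, 0.1, -0.0, 1.4]
```

```bash
python3 -m creep '[18,-33,0,0.1,0,1.4,17,-33,0,0.1,0,1.4,16,-34,0,0.1,0,1.4,15,-34,0,0.1,0,1.4,14,-35,0,0.1,0,1.4]'; python3 -m creep '[14,-35,0,0.1,0,1.4,13,-35,0,0.1,0,1.4,12,-35,0,0.1,0,1.4,10,-34,0,0.1,0,1.4]'; python3 plan.py .6014 .0724 .2 -16
python3 - <<'E'
from h import *
import pickle
s=shot('wrist','w1');pickle.dump(s,open('w1.pkl','wb'))
E
```

```text
clock: 4.05
tool_pos: [0.5123, -0.0799, 0.2098]
eef_rot: [0.997, -0.08, 0.003, 0.001]
contact_force: [0.9, -0.8, 0.5]
opening: 0.998
clock: 4.38
tool_pos: [0.5909, 0.0557, 0.211]
eef_rot: [0.992, -0.13, 0.004, -0.003]
contact_force: [0.1, -0.8, -0.3]
opening: 0.995
clock 4.38 pos [0.5909 0.0557 0.211 ] dtool mm [  5.8 -18.8  11.1] rot deg [-0.4  -0.38  1.08] F [ 0.1 -0.8 -0.3] open 87.7
min rows 0.5
[5.8, -18.8, 11.1, -0.4, -0.4, 1.1]
```

View pics/w1.png

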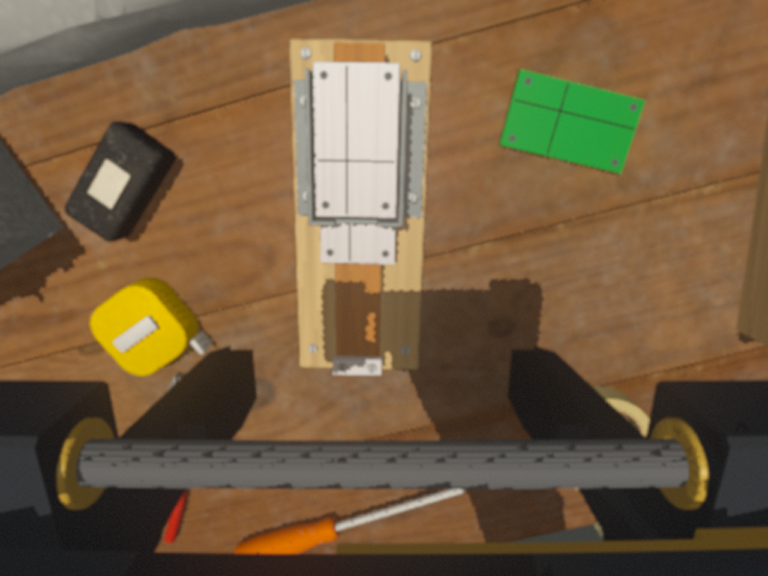

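Run:
```python
from h import *
import pickle
s=pickle.load(open('w1.pkl','rb'))
cv2.imwrite('pics/w1c.png',cv2.resize(s['color'][135:260,190:300,::-1],None,fx=5,fy=5,interpolation=cv2.INTER_CUBIC))
b=atz(s,(np.array([(291,40),(432,41),(419,369),(300,367)])-.25)/1.5,.01);print(b.round(4))
v=(b[0]+b[1]-b[2]-b[3])/2;print(np.linalg.norm(v),np.degrees(np.arctan2(v[1],v[0])),b.mean(0))
w=(b[0]+b[3]-b[1]-b[2])/2;print(np.linalg.norm(w),np.degrees(np.arctan2(w[1],w[0])))
```

```text
[[ 0.7548  0.0821  0.01  ]
 [ 0.7277 -0.0164  0.01  ]
 [ 0.4774  0.054   0.01  ]
 [ 0.5056  0.1542  0.01  ]]
0.2596982659694623 -15.925665948323314 [0.61640197 0.0684687  0.01      ]
0.10314098316777501 74.44767927739196
```

View pics/w1c.png

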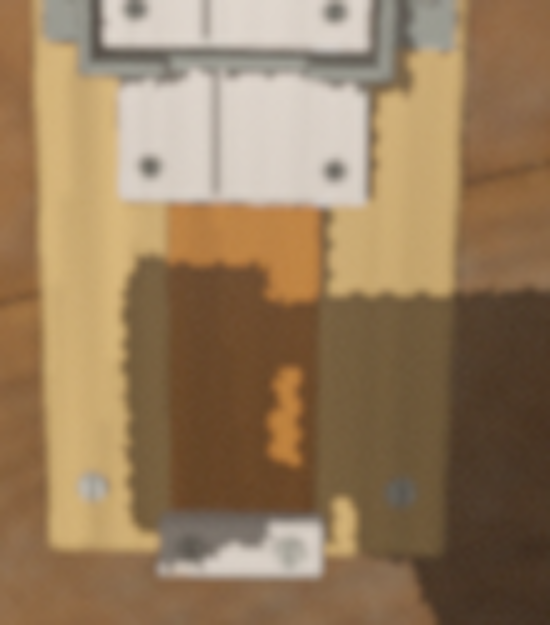

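```bash
python3 - <<'E'
from h import *
import pickle
s=pickle.load(open('w1.pkl','rb'));f=lambda p:np.array(p)/5+np.array([190,135])-.4
C=np.array([.6165,.0683]);a=np.radians(-16);u=np.array([np.cos(a),np.sin(a)]);n=np.array([-u[1],u[0]])
def rel(p):return (np.c_[(p[:,:2]-C)@u,(p[:,:2]-C)@n]).round(4).tolist()
print('stop',rel(atz(s,f([(160,515),(324,517)]),.038)))
print('blank',rel(atz(s,f([(120,200),(368,205)]),.036)))
print('bed',rel(atz(s,f([(168,230),(320,230),(170,500),(318,500)]),.03)))
for k in (-.031,-.016): print(k,C+k*u)
E
python3 plan.py .6010 .0722 .12 -16
```

```text
stop [[-0.1067, 0.0202], [-0.1063, -0.0193]]
blank [[-0.0295, 0.0287], [-0.0295, -0.0278]]
bed [[-0.0379, 0.0185], [-0.0372, -0.017], [-0.1064, 0.0186], [-0.1055, -0.0178]]
-0.031 [0.58670089 0.07684476]
-0.016 [0.60111981 0.0727102 ]
clock 4.43 pos [0.5947 0.0661 0.211 ] dtool mm [ 3.8 -6.  91.1] rot deg [-0.91 -0.53  1.6 ] F [3.9 6.5 0.4] open 87.9
min rows 2.2
[1.3, -2.0, 30.4, -0.3, -0.2, 0.5]
[1.3, -2.2, 30.4, -0.3, -0.2, 0.5]
[1.4, -2.4, 30.3, -0.3, -0.2, 0.5]
```

```bash
python3 -m creep '[3,-3,30,-0.3,-0.2,0.5,3,-2,30,-0.3,-0.2,0.5,0,-1,30,-0.3,-0.2,0.5,0,0,0,0,0,0]';python3 plan.py .6036 .0723 .06 -16
```

```text
clock: 4.77
tool_pos: [0.6081, 0.0804, 0.1204]
eef_rot: [0.991, -0.133, 0.004, -0.003]
contact_force: [-1.2, 0.3, -0.8]
opening: 0.995
clock 4.77 pos [0.6081 0.0804 0.1204] dtool mm [-2.6  9.4 60.3] rot deg [-0.44 -0.36  0.72] F [-1.2  0.3 -0.8] open 87.6
min rows 1.5
[-1.3, 4.7, 30.1, -0.2, -0.2, 0.4]
[-1.2, 4.6, 30.2, -0.2, -0.2, 0.4]
```

```bash
python3 -m creep '[-1.3,4.7,20,-0.3,-0.2,0.4,-1.3,4.7,20,-0.2,-0.2,0.3,0,0,15,0,0,0,0,0,0,0,0,0]';python3 plan.py .6036 .0723 .018 -16
```

```text
clock: 5.1
tool_pos: [0.6049, 0.0716, 0.0669]
eef_rot: [0.99, -0.138, 0.001, -0.0]
contact_force: [-0.2, -0.2, 0.1]
opening: 0.996
clock 5.1 pos [0.6049 0.0716 0.0669] dtool mm [-1.5 -0.3 48.9] rot deg [-0.02 -0.11  0.09] F [-0.2 -0.2  0.1] open 87.7
min rows 1.2
[-0.8, -0.2, 24.5, -0.0, -0.1, 0.0]
[-0.7, -0.2, 24.5, -0.0, -0.1, 0.0]
```

```bash
python3 -m creep '[-1,-0.3,18,0,0,0,-0.5,0,15,0,0,0,0,0,10,0,0,0,0,0,5,0,0,0,0,0,0,0,0,0]';python3 plan.py .6036 .0723 .018 -16
python3 - <<'E'
from h import *
shot('wrist','w2');shot('scene','s2')
E
```

```text
clock: 5.52
tool_pos: [0.6089, 0.0707, 0.0254]
eef_rot: [0.99, -0.139, 0.006, -0.001]
contact_force: [0.6, 0.0, 0.4]
opening: 0.996
clock 5.52 pos [0.6089 0.0707 0.0254] dtool mm [-5.6 -0.1  7.4] rot deg [-0.25 -0.67 -0.  ] F [0.6 0.  0.4] open 87.7
min rows 0.2
[-5.6, -0.1, 7.4, -0.3, -0.7, -0.0]
```

View pics/w2.png

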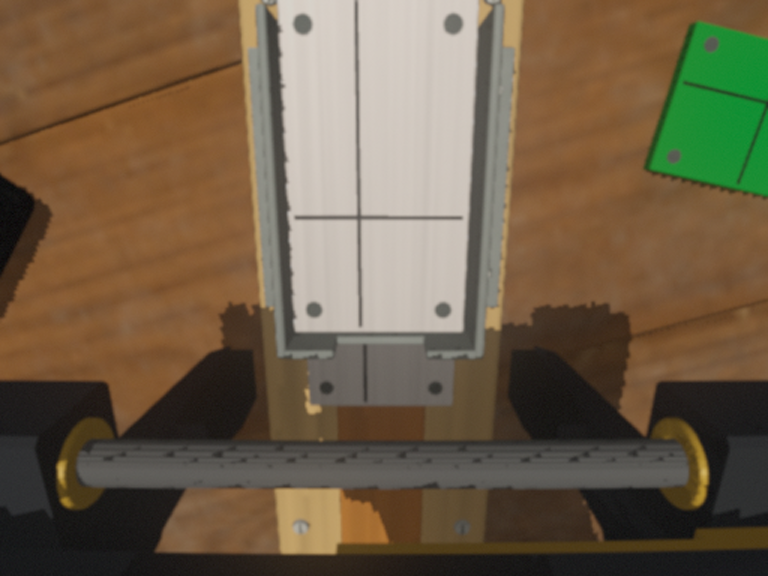

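View pics/s2.png

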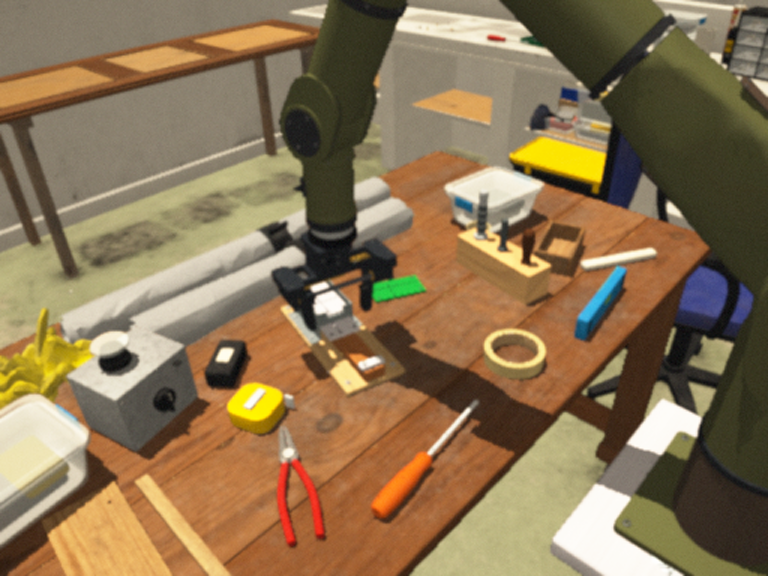

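```bash
python3 -m creep '[-5.5,0,4,-0.2,-0.6,0,0,0,3,0,0,0,0,0,0,0,0,0]';python3 plan.py .6036 .0723 .018 -16
```

```text
clock: 5.87
tool_pos: [0.6054, 0.0726, 0.021]
eef_rot: [0.99, -0.139, 0.003, -0.001]
contact_force: [-0.6, -0.5, -1.1]
opening: 0.994
clock 5.87 pos [0.6054 0.0726 0.021 ] dtool mm [-1.7  0.8  3. ] rot deg [-0.16 -0.29 -0.01] F [-0.6 -0.5 -1.1] open 87.5
min rows 0.1
[-1.7, 0.8, 3.0, -0.2, -0.3, -0.0]
```

Close on the blank's sides.

```bash
python3 -m creep '[-1.5,0.5,3,0,-0.3,0,0,0,0,0,0,0,0,0,0,0,0,0,0,0,0,0,0,0,0,0,0,0,0,0]' 50 25;python3 -m creep '[0,0,0,0,0,0,0,0,0,0,0,0,0,0,0,0,0,0]';python3 plan.py .6036 .0723 .018 -16
```

```text
clock: 6.28
tool_pos: [0.6039, 0.0728, 0.0181]
eef_rot: [0.99, -0.139, 0.0, -0.002]
contact_force: [0.6, -0.6, -0.7]
opening: 0.643
clock: 6.53
tool_pos: [0.604, 0.0728, 0.0182]
eef_rot: [0.99, -0.139, 0.0, -0.002]
contact_force: [-0.3, 0.0, 0.8]
opening: 0.565
clock 6.53 pos [0.604  0.0728 0.0182] dtool mm [-0.3  0.6  0.2] rot deg [-0.17  0.01  0.01] F [-0.3  0.   0.8] open 49.8
min rows 0.0
[-0.3, 0.6, 0.2, -0.2, 0.0, 0.0]
```

Run:
```python
from h import *
shot('wrist','w3');s=snapshot('scene')
cv2.imwrite('pics/s3.png',cv2.resize(s['color'][150:280,170:300,::-1],None,fx=4.5,fy=4.5,interpolation=cv2.INTER_CUBIC))
```

```text
(no output)
```

View pics/w3.png

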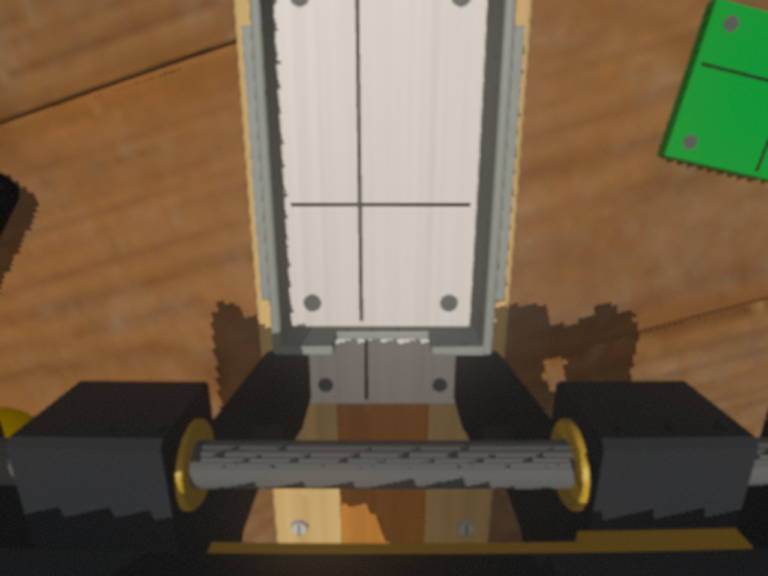

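View pics/s3.png

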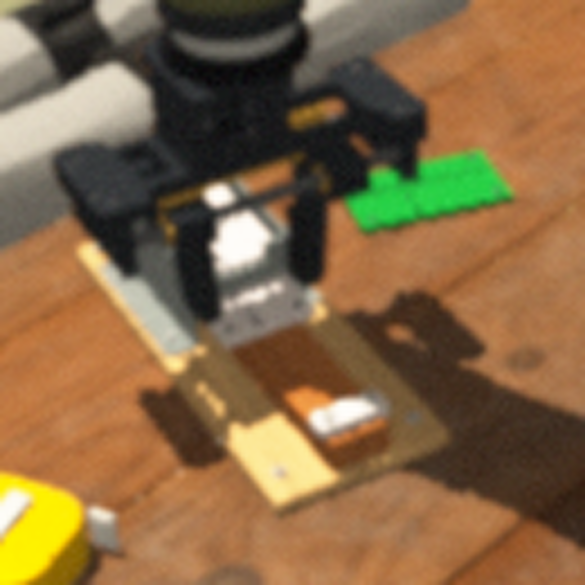

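```bash
python3 -m creep '[0,0,0,0,0,0,0,0,0,0,0,0,0,0,0,0,0,0]' 40 25;python3 plan.py .6036 .0723 .018 -16
```

```text
clock: 6.88
tool_pos: [0.604, 0.0728, 0.0182]
eef_rot: [0.99, -0.139, 0.0, -0.002]
contact_force: [-0.1, -0.7, 0.1]
opening: 0.454
clock 6.88 pos [0.604  0.0728 0.0182] dtool mm [-0.3  0.6  0.2] rot deg [-0.18  0.    0.02] F [-0.1 -0.7  0.1] open 40.0
min rows 0.0
[-0.3, 0.6, 0.2, -0.2, 0.0, 0.0]
```

Run:
```python
from h import *
s=shot('wrist','w4');st=get_state();p=np.array(st['tool_pos']);r=R.from_quat(st['eef_rot'])
E=np.array(s['extrinsics']);c=-E[:3,:3].T@E[:3,3];print('cam in tool',r.inv().apply(c-p).round(4))
for d in([0,0,0],[0,.02,0],[0,-.02,0],[0,.02,-.019],[.009,.02,0]): print(d,proj(s,p+r.apply(d))*1.5)
C=np.array([.6165,.0683]);a=np.radians(-16);u=np.array([np.cos(a),np.sin(a)])
print('blankfront pred',proj(s,np.r_[C-.03*u,.036])*1.5)
f=(np.array([(308,403),(455,403)])-.25)/1.5
q=atz(s,f,.036);print(((q[:,:2]-C)@u).round(4))
```

```text
cam in tool [ 0.0748 -0.0006 -0.1714]
[0, 0, 0] [[382.66263298 344.28777148]]
[0, 0.02, 0] [[433.06223923 344.30619203]]
[0, -0.02, 0] [[332.25344598 344.22968481]]
[0, 0.02, -0.019] [[438.64390828 365.6636628 ]]
[0.009, 0.02, 0] [[433.83044212 323.08673226]]
blankfront pred [[384.93020498 405.20666202]]
[-0.0291 -0.0289]
```

View pics/w4.png

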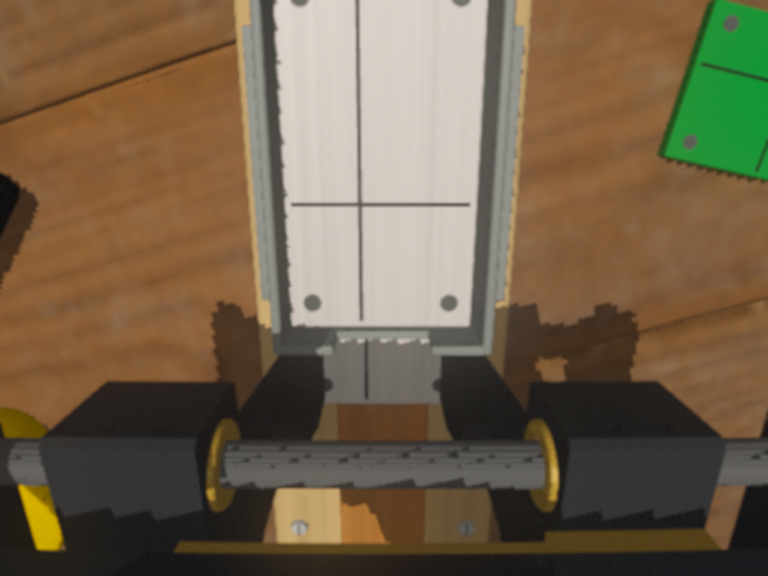

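Run:
```python
from h import *
s=snapshot('scene');st=get_state();p=np.array(st['tool_pos']);r=R.from_quat(st['eef_rot'])
im=cv2.resize(s['color'][160:250,190:280,::-1],None,fx=6.5,fy=6.5,interpolation=cv2.INTER_CUBIC)
for z in(0,-.019,-.026):
  for y in(-.02,.02,.0375,-.0375):
    q=(proj(s,p+r.apply([0,y,z]))[0]-[190,160])*6.5+3; print(z,y,q.round()); cv2.circle(im,tuple(int(i) for i in q),4,{0:(0,0,255),-.019:(0,255,0),-.026:(255,0,0)}[z],-1)
cv2.imwrite('pics/s4.png',im)
```

```text
0 -0.02 [192. 433.]
0 0.02 [285. 398.]
0 0.0375 [324. 383.]
0 -0.0375 [151. 448.]
-0.019 -0.02 [188. 393.]
-0.019 0.02 [282. 359.]
-0.019 0.0375 [322. 344.]
-0.019 -0.0375 [147. 409.]
-0.026 -0.02 [187. 379.]
-0.026 0.02 [281. 344.]
-0.026 0.0375 [321. 330.]
-0.026 -0.0375 [145. 394.]
```

View pics/s4.png

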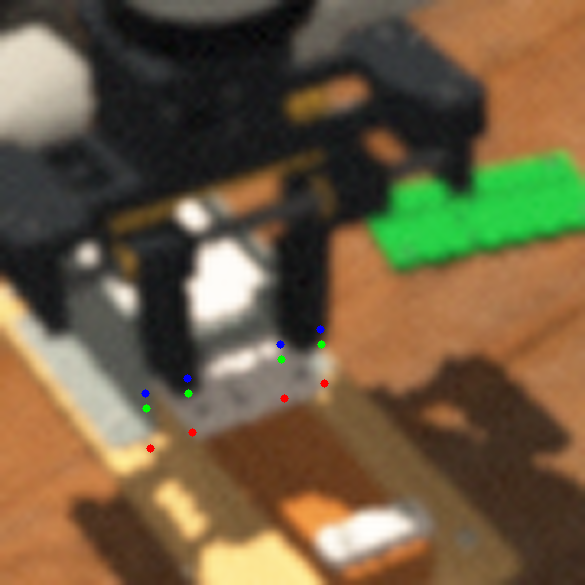

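```bash
python3 -m creep '[0,0,0,0,0,0,0,0,0,0,0,0,0,0,0,0,0,0,0,0,0,0,0,0,0,0,0,0,0,0]' 80 25;python3 -m creep '[0,0,6,0,0,0,0,0,6,0,0,0,0,0,0,0,0,0]';python3 plan.py .6036 .0723 -.003 -16
```

```text
clock: 7.4
tool_pos: [0.604, 0.0728, 0.0182]
eef_rot: [0.99, -0.139, 0.0, -0.002]
contact_force: [0.0, -0.3, 0.6]
opening: 0.811
clock: 7.65
tool_pos: [0.6042, 0.0729, 0.0053]
eef_rot: [0.99, -0.139, 0.0, -0.002]
contact_force: [-0.8, -0.6, -0.3]
opening: 0.903
clock 7.65 pos [0.6042 0.0729 0.0053] dtool mm [-0.5  0.8  8.3] rot deg [-0.19 -0.03  0.01] F [-0.8 -0.6 -0.3] open 79.6
min rows 0.2
[-0.5, 0.8, 8.3, -0.2, -0.0, 0.0]
```

```bash
python3 -m creep '[-0.5,0.5,6,0,0,0,0,0,0,0,0,0]';python3 - <<'E'
from h import *
s=snapshot('scene');st=get_state();p=np.array(st['tool_pos']);r=R.from_quat(st['eef_rot']);print(p)
im=cv2.resize(s['color'][160:250,190:280,::-1],None,fx=6.5,fy=6.5,interpolation=cv2.INTER_CUBIC)
for z in(-.02,-.026):
  for y in(-.04,.04,.0575,-.0575):
    q=(proj(s,p+r.apply([0,y,z]))[0]-[190,160])*6.5+3;  cv2.circle(im,tuple(int(i) for i in q),3,{-.02:(0,255,0),-.026:(255,0,0)}[z],-1)
cv2.imwrite('pics/s5.png',im)
E
```

```text
clock: 7.82
tool_pos: [0.6032, 0.0725, -0.0019]
eef_rot: [0.99, -0.139, -0.0, -0.001]
contact_force: [-0.7, -0.2, 0.2]
opening: 0.908
[ 0.603683    0.07256605 -0.00137136]
```

View pics/s5.png

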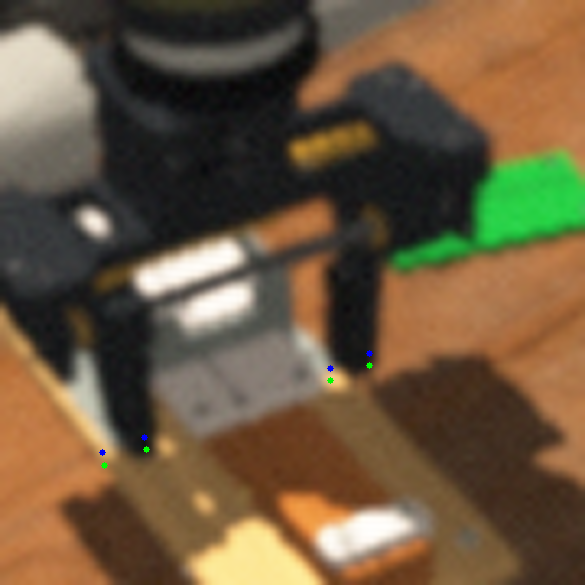

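```bash
python3 -m creep '[0,0,0,0,0,0,0,0,0,0,0,0,0,0,0,0,0,0,0,0,0,0,0,0,0,0,0,0,0,0]' 48 25;python3 -m creep '[0,0,0,0,0,0,0,0,0,0,0,0]';python3 plan.py .6036 .0723 -.003 -16
```

```text
clock: 8.28
tool_pos: [0.6039, 0.0726, -0.0012]
eef_rot: [0.99, -0.139, 0.001, -0.002]
contact_force: [-0.6, -0.2, -1.5]
opening: 0.63
clock: 8.45
tool_pos: [0.6039, 0.0726, -0.0012]
eef_rot: [0.99, -0.139, 0.001, -0.002]
contact_force: [-0.6, -0.8, -1.0]
opening: 0.628
clock 8.45 pos [ 0.6039  0.0726 -0.0012] dtool mm [-0.2  0.4  1.8] rot deg [-0.2  -0.05  0.02] F [-0.6 -0.8 -1. ] open 55.3
min rows 0.0
[-0.2, 0.4, 1.8, -0.2, -0.0, 0.0]
```

```bash
python3 -m creep '[-8,0,0,0,0,0,-10,0,0,0,0,0,-10,0,0,0,0,0,-10,0,0,0,0,0,0,0,0,0,0,0]';python3 plan.py .5296 .0935 -.0012 -16
```

```text
clock: 8.87
tool_pos: [0.576, 0.0808, -0.0001]
eef_rot: [0.99, -0.141, 0.012, -0.002]
contact_force: [-0.6, -0.3, -3.5]
opening: 0.629
clock 8.87 pos [ 5.76e-01  8.08e-02 -1.00e-04] dtool mm [-48.1   0.8   0.1] rot deg [-0.44 -1.28 -0.2 ] F [-0.6 -0.3 -3.5] open 55.4
min rows 1.2
[-24.1, 0.4, 0.0, -0.2, -0.6, -0.1]
[-24.1, 0.3, 0.3, -0.2, -0.6, -0.1]
```

```bash
python3 -m creep '[-8,0.2,0,-0.1,-0.5,0,-8,0.2,0.2,-0.1,-0.5,0,-8,0,0.2,0,-0.3,0,-8,0,0,0,0,0,0,0,0,0,0,0]';python3 plan.py .5296 .0935 -.0012 -16
```

```text
clock: 9.28
tool_pos: [0.5409, 0.0905, -0.0008]
eef_rot: [0.99, -0.141, -0.002, -0.002]
contact_force: [-0.8, 0.7, -0.4]
opening: 0.633
clock 9.28 pos [ 0.5409  0.0905 -0.0008] dtool mm [-11.7   0.3   0.4] rot deg [-0.2   0.29 -0.17] F [-0.8  0.7 -0.4] open 55.8
min rows 0.3
[-11.7, 0.3, 0.4, -0.2, 0.3, -0.2]
```

```bash
python3 -m creep '[-6,0.2,0.2,0,0.2,0,-3,0,0,0,0,0,0,0,0,0,0,0]';python3 plan.py .5296 .0935 -.0012 -16
python3 - <<'E'
from h import *
shot('wrist','w6');s=snapshot('scene')
cv2.imwrite('pics/s6.png',cv2.resize(s['color'][160:260,190:290,::-1],None,fx=5.5,fy=5.5,interpolation=cv2.INTER_CUBIC))
E
```

```text
clock: 9.53
tool_pos: [0.5302, 0.0936, -0.0009]
eef_rot: [0.99, -0.14, -0.001, -0.002]
contact_force: [0.6, 0.1, -0.6]
opening: 0.628
clock 9.53 pos [ 0.5302  0.0936 -0.0009] dtool mm [-0.5  0.2  0.3] rot deg [-0.2   0.17 -0.13] F [ 0.6  0.1 -0.6] open 55.3
min rows 0.0
[-0.5, 0.2, 0.3, -0.2, 0.2, -0.1]
```

View pics/w6.png

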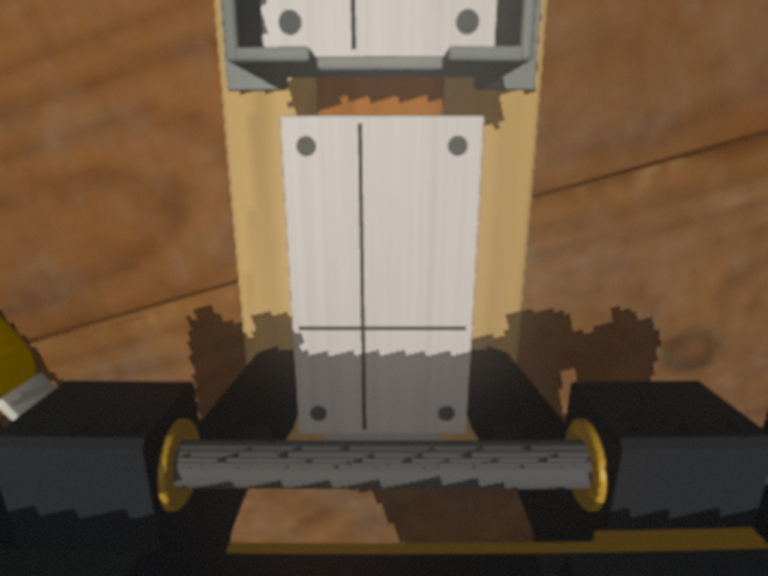

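View pics/s6.png

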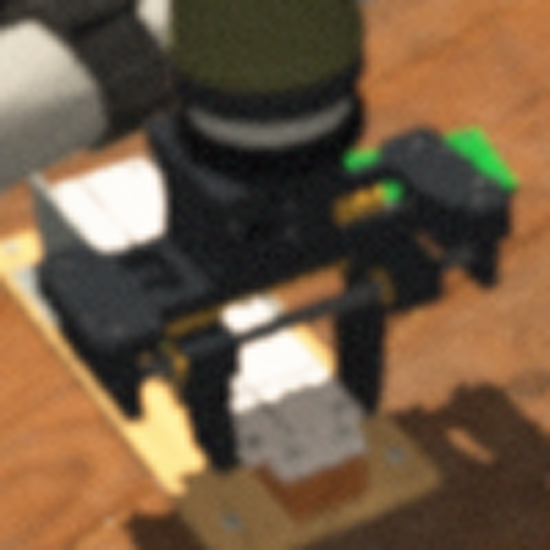

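Run:
```python
from h import *
import pickle
s=snapshot('scene');c=s['color'][205:265,215:275,::-1]
pickle.dump(s,open('s6.pkl','wb'))
im=cv2.resize(c,None,fx=10,fy=10,interpolation=cv2.INTER_CUBIC);im=cv2.convertScaleAbs(im,alpha=1.6,beta=-20)
C=np.array([.6165,.0683]);a=np.radians(-16);u=np.array([np.cos(a),np.sin(a)]);n=np.array([-u[1],u[0]])
def d(k,y,z,col):
    q=(proj(s,np.r_[C+k*u+y*n,z])[0]-[215,205])*10+5;cv2.circle(im,tuple(int(i) for i in q),3,col,-1)
for y in(-.02,.02): d(-.108,y,.038,(0,0,255));d(-.116,y,.038,(0,255,0));d(-.116,y,.030,(255,0,0))
cv2.imwrite('pics/s6b.png',im)
w=snapshot('wrist');print((atz(w,(np.array([(282,117),(484,117),(299,328),(466,328),(362,327)])-.25)/1.5,.036)[:,:2]-C)@np.c_[u,n])
```

```text
[[-0.00588996  0.02770256]
 [-0.00599655 -0.02703582]
 [-0.06720532  0.0262648 ]
 [-0.06723278 -0.02515661]
 [-0.06687391  0.00684121]]
```

View pics/s6b.png

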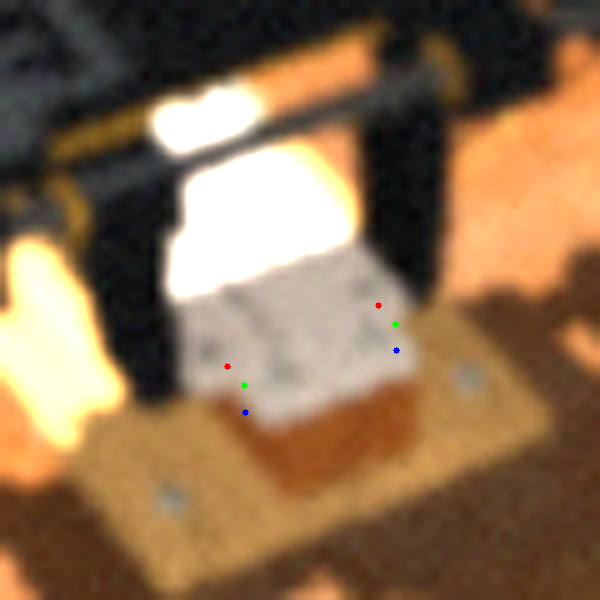

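```bash
python3 -m creep '[-1.5,0,0.2,0,0.1,-0.1,0,0,0,0,0,0]';python3 -m creep '[-1.5,0,0,0,0,0,0,0,0,0,0,0]';python3 plan.py .5296 .0935 -.0012 -16
```

```text
clock: 9.9
tool_pos: [0.5306, 0.0934, -0.0011]
eef_rot: [0.99, -0.14, 0.001, -0.002]
contact_force: [-0.3, -0.9, 0.0]
opening: 0.624
clock: 10.07
tool_pos: [0.5293, 0.0937, -0.0012]
eef_rot: [0.99, -0.14, 0.001, -0.002]
contact_force: [-0.2, 0.2, -0.6]
opening: 0.63
clock 10.07 pos [ 0.5293  0.0937 -0.0012] dtool mm [0.3 0.1 0. ] rot deg [-0.23 -0.09 -0.11] F [-0.2  0.2 -0.6] open 55.5
min rows 0.0
[0.3, 0.1, 0.0, -0.2, -0.1, -0.1]
```

```bash
python3 -m creep '[-1.5,0,0,0,0,0,0,0,0,0,0,0]';python3 -m creep '[-1.5,0,0,0,0,0,0,0,0,0,0,0]';python3 plan.py .5296 .0935 -.0012 -16
```

```text
clock: 10.23
tool_pos: [0.5279, 0.0941, -0.0012]
eef_rot: [0.99, -0.14, 0.001, -0.002]
contact_force: [-0.7, 0.6, -0.8]
opening: 0.63
clock: 10.4
tool_pos: [0.5277, 0.0941, -0.001]
eef_rot: [0.99, -0.14, 0.003, -0.002]
contact_force: [0.0, 0.9, -1.0]
opening: 0.631
clock 10.4 pos [ 0.5277  0.0941 -0.001 ] dtool mm [2.  0.1 0.2] rot deg [-0.26 -0.25 -0.15] F [ 0.   0.9 -1. ] open 55.6
min rows 0.1
[2.0, 0.1, 0.2, -0.3, -0.3, -0.2]
```

```bash
python3 -m creep '[-2,0,0,0,0,0,0,0,0,0,0,0]';python3 plan.py .5296 .0935 -.0012 -16;python3 - <<'E'
from h import *
shot('wrist','w7')
E
```

```text
clock: 10.57
tool_pos: [0.5278, 0.0941, -0.0008]
eef_rot: [0.99, -0.141, 0.005, -0.002]
contact_force: [0.4, 1.0, -0.5]
opening: 0.629
clock 10.57 pos [ 0.5278  0.0941 -0.0008] dtool mm [1.9 0.  0.4] rot deg [-0.3  -0.49 -0.2 ] F [ 0.4  1.  -0.5] open 55.4
min rows 0.1
[1.9, 0.0, 0.4, -0.3, -0.5, -0.2]
```

View pics/w7.png

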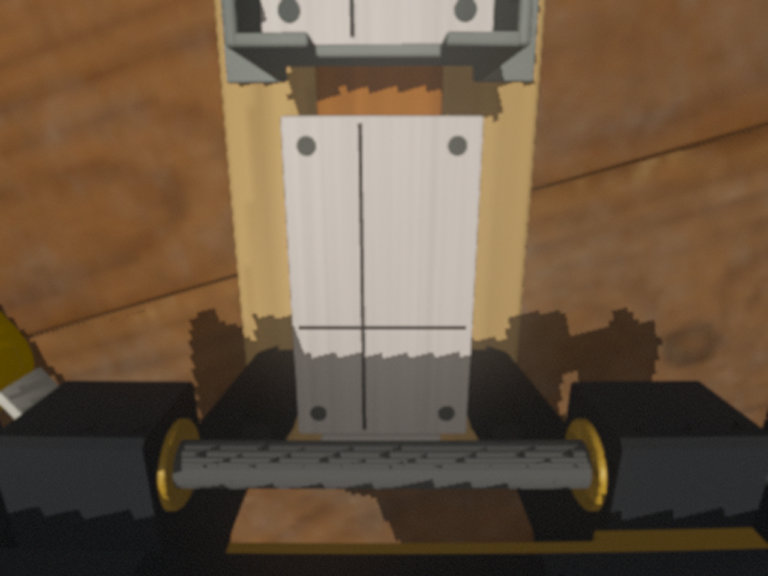

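```bash
python3 -m creep '[0.3,0,0.3,-0.2,-0.4,0,0,0,0,0,0,0]';python3 -m creep '[0,0,0,0,0,0,0,0,0,0,0,0,0,0,0,0,0,0,0,0,0,0,0,0]' 82;python3 plan.py .5296 .0935 .1 -16
```

```text
clock: 10.78
tool_pos: [0.5274, 0.0942, -0.0011]
eef_rot: [0.99, -0.141, -0.0, -0.001]
contact_force: [1.9, -0.3, -1.4]
opening: 0.632
clock: 11.12
tool_pos: [0.5257, 0.095, -0.0011]
eef_rot: [0.99, -0.14, -0.002, -0.001]
contact_force: [-0.3, 0.2, 0.1]
opening: 0.905
clock 11.12 pos [ 0.5257  0.095  -0.0011] dtool mm [   3.7    0.3 -101.2] rot deg [-0.05  0.23 -0.13] F [-0.3  0.2  0.1] open 79.7
min rows 2.4
[1.2, 0.1, -33.7, -0.0, 0.1, -0.0]
[1.3, 0.1, -33.7, -0.0, 0.1, -0.0]
[1.3, 0.1, -33.7, -0.0, 0.1, -0.0]
```

```bash
python3 -m creep '[0,0,-15,0,0,0,0,0,-30,0,0,0,0,0,-35,0,0,0,0,0,-35,0,0,0,-20,0,-35,0,0,0]' 88;python3 -m creep '[-20,0,-20,0,0,0,-15,0,0,0,0,0,0,0,0,0,0,0]';python3 plan.py .5296 .0935 .17 -16;python3 - <<'E'
from h import *
import pickle
s=shot('wrist','w8');pickle.dump(s,open('w8.pkl','wb'))
s=shot('top','t8');pickle.dump(s,open('t8.pkl','wb'))
E
```

```text
clock: 11.53
tool_pos: [0.504, 0.0987, 0.1474]
eef_rot: [0.99, -0.141, -0.009, 0.002]
contact_force: [1.4, 0.7, 0.7]
opening: 1.003
clock: 11.78
tool_pos: [0.4698, 0.1103, 0.1757]
eef_rot: [0.99, -0.141, -0.005, -0.001]
contact_force: [-0.1, -0.9, -0.4]
opening: 1.001
clock 11.78 pos [0.4698 0.1103 0.1757] dtool mm [62.1 -0.5  5.1] rot deg [-0.    0.56 -0.19] F [-0.1 -0.9 -0.4] open 88.2
min rows 1.5
[31.1, -0.3, 2.6, -0.0, 0.3, -0.1]
[31.1, -0.2, 2.7, -0.0, 0.3, -0.1]
```

View pics/w8.png

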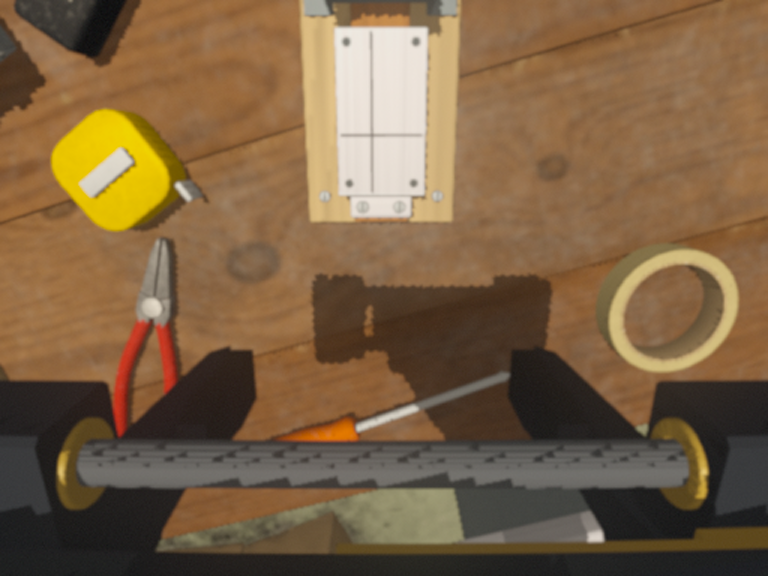

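Run:
```python
from h import *
import pickle
C=np.array([.6165,.0683]);a=np.radians(-16);u=np.array([np.cos(a),np.sin(a)]);n=np.array([-u[1],u[0]])
s=pickle.load(open('w8.pkl','rb'))
cv2.imwrite('pics/w8c.png',cv2.resize(s['color'][0:155,200:310,::-1],None,fx=5,fy=5,interpolation=cv2.INTER_CUBIC)[:800])
t=pickle.load(open('t8.pkl','rb'));cv2.imwrite('pics/t8c.png',cv2.resize(t['color'][90:230,190:290,::-1],None,fx=5,fy=5,interpolation=cv2.INTER_CUBIC)[:800])
q=atz(s,(np.array([(372,134.5),(335,27),(428,27),(338,195),(425,195)])-.25)/1.5,.036);print(q.round(4));print(((q[:,:2]-C)@np.c_[u,n]).round(4))
st=proj(s,[0,0,0])
```

```text
[[0.55   0.094  0.036 ]
 [0.6151 0.0978 0.036 ]
 [0.5997 0.0445 0.036 ]
 [0.52   0.1261 0.036 ]
 [0.5042 0.0714 0.036 ]]
[[-0.071   0.0064]
 [-0.0095  0.0279]
 [-0.0096 -0.0275]
 [-0.1087  0.0289]
 [-0.1088 -0.028 ]]
```

View pics/w8c.png

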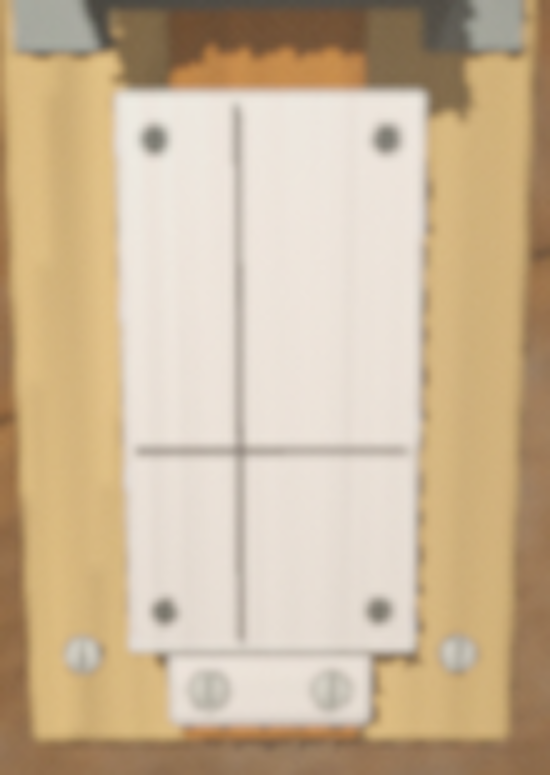

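View pics/t8c.png

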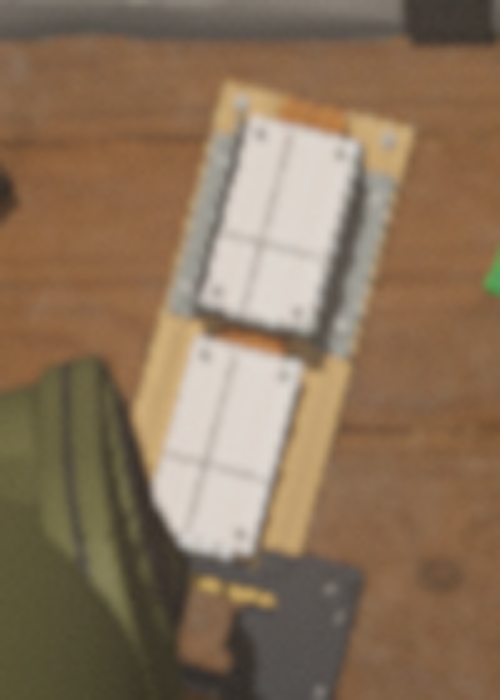

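```bash
python3 - <<'E'
from h import *
import pickle
C=np.array([.6165,.0683]);a=np.radians(-16);u=np.array([np.cos(a),np.sin(a)]);n=np.array([-u[1],u[0]])
t=pickle.load(open('t8.pkl','rb'))
q=atz(t,np.array([(205,463)])/5+np.array([190,90])-.4,.036);print(q,(q[:,:2]-C)@np.c_[u,n])
E
python3 plan.py .573 -.284 .21 -11
```

```text
[[0.550554   0.09295871 0.036     ]] [[-0.07018822  0.00552629]]
clock 11.88 pos [0.4729 0.1095 0.175 ] dtool mm [206.1 349.7 -36.5] rot deg [-0.03  0.41 -5.28] F [ 1.   0.1 -0.2] open 88.4
min rows 9.8
[20.6, 35.0, -3.7, -0.0, 0.0, -0.5]
[20.3, 35.2, -3.6, -0.0, 0.0, -0.5]
[20.0, 35.3, -3.6, -0.0, 0.0, -0.5]
[19.6, 35.5, -3.6, -0.0, 0.0, -0.5]
[19.3, 35.7, -3.6, -0.0, 0.0, -0.5]
[19.0, 35.9, -3.6, -0.0, 0.0, -0.5]
[18.7, 36.1, -3.6, -0.0, 0.0, -0.5]
[18.3, 36.2, -3.5, -0.0, 0.0, -0.5]
[18.0, 36.4, -3.5, -0.0, 0.0, -0.5]
[17.7, 36.6, -3.5, -0.0, 0.0, -0.5]
```

```bash
python3 -m creep '[20,35,-8,0,0,-0.5,20,35,-8,0,0,-0.5,20,35,-8,0,0,-0.5,20,35,-6,0,0,-0.5,19,36,-4,0,0,-0.5]'; python3 -m creep '[19,36,0,0,0,-0.5,19,36,0,0,0,-0.5,18,36,0,0,0,-0.5,14,25,0,0,0,-0.5,0,0,0,0,0,0]'; python3 plan.py .573 -.284 .21 -11;python3 - <<'E'
from h import *
import pickle
s=shot('wrist','w9');pickle.dump(s,open('w9.pkl','wb'))
for t in('punch','punch_grip','block','drift'): print(t,[(np.round(np.array(d['xy'])*1.5,1).tolist(),round(d['score'],2)) for d in find_in(t,'wrist')][:3])
E
```

```text
clock: 12.3
tool_pos: [0.5273, -0.0806, 0.2031]
eef_rot: [0.994, -0.107, -0.007, -0.003]
contact_force: [0.3, 0.7, 0.3]
opening: 0.999
clock: 12.72
tool_pos: [0.5698, -0.2443, 0.1964]
eef_rot: [0.995, -0.097, -0.008, 0.001]
contact_force: [-0.2, -1.1, -0.5]
opening: 0.997
clock 12.72 pos [ 0.5698 -0.2443  0.1964] dtool mm [ 10.6  38.4 -13.6] rot deg [ 0.24  0.88 -0.18] F [-0.2 -1.1 -0.5] open 87.8
min rows 1.0
[5.3, 19.2, -6.8, 0.1, 0.4, -0.1]
[5.3, 19.2, -6.8, 0.1, 0.4, -0.1]
punch [([453.9, 246.2], 0.91)]
punch_grip [([452.7, 249.4], 0.87)]
block [([424.6, 298.2], 0.67), ([27.3, 251.1], 0.49)]
drift [([443.4, 331.6], 0.89), ([26.0, 249.0], 0.61)]
```

View pics/w9.png

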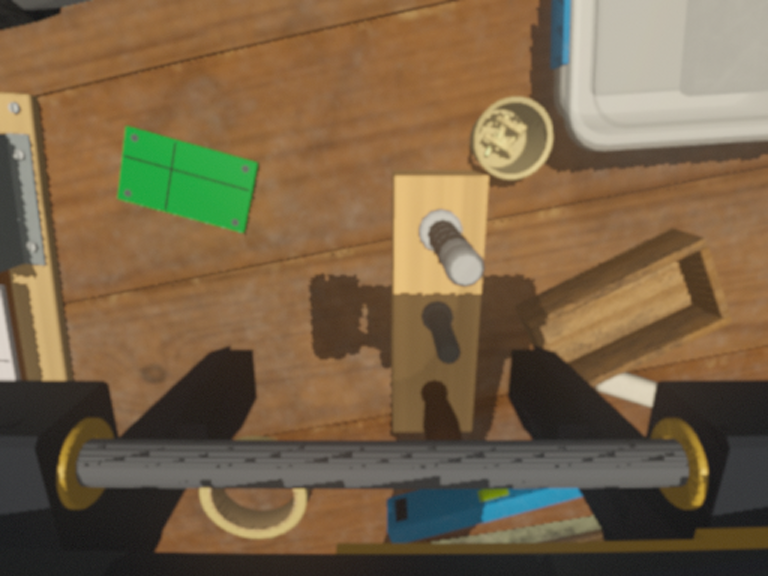

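```bash
python3 - <<'E'
from h import *
import pickle
s=pickle.load(open('w9.pkl','rb'))
print('collar',atz(s,(np.array([(441,230)])-.25)/1.5,.0695),'head',atz(s,(np.array([(465,267)])-.25)/1.5,.161))
k=atz(s,(np.array([(393,176),(489,177),(476,432),(394,431)])-.25)/1.5,.062);print(k.round(4));v=(k[0]+k[1]-k[2]-k[3])/2;m=k.mean(0);u=v/np.linalg.norm(v);print(np.linalg.norm(v),np.degrees(np.arctan2(v[1],v[0])),m+.06*u)
E
python3 plan.py .583 -.286 .17 -11
```

```text
collar [[ 0.58442045 -0.28600707  0.0695    ]] head [[ 0.58452382 -0.28549029  0.161     ]]
[[ 0.623  -0.2622  0.062 ]
 [ 0.6107 -0.3221  0.062 ]
 [ 0.4245 -0.289   0.062 ]
 [ 0.4378 -0.228   0.062 ]]
0.1887160518506559 -10.28515073465791 [ 0.58304109 -0.28601885  0.062     ]
clock 12.97 pos [ 0.5696 -0.2322  0.1972] dtool mm [23.5 50.6 26.6] rot deg [-0.19  1.05  0.52] F [ 0.8  0.1 -0.1] open 87.4
min rows 1.5
[11.7, 25.3, 13.3, -0.1, 0.5, 0.3]
[11.7, 25.2, 13.4, -0.1, 0.5, 0.3]
```

```bash
python3 -m creep '[12,25,3,0,0.5,0.2,12,24,2,-0.1,0.5,0.2,0,0,0,0,0,0]'; python3 plan.py .584 -.286 .18 -11;python3 - <<'E'
from h import *
import pickle
s=shot('wrist','w10');pickle.dump(s,open('w10.pkl','wb'))
E
```

```text
clock: 13.22
tool_pos: [0.5864, -0.2766, 0.1916]
eef_rot: [0.996, -0.088, -0.001, -0.003]
contact_force: [0.1, -0.9, 0.3]
opening: 0.999
clock 13.22 pos [ 0.5864 -0.2766  0.1916] dtool mm [-0.7  9.8 11.5] rot deg [-0.38  0.09  0.89] F [ 0.1 -0.9  0.3] open 88.0
min rows 0.4
[-0.7, 9.8, 11.5, -0.4, 0.1, 0.9]
```

View pics/w10.png

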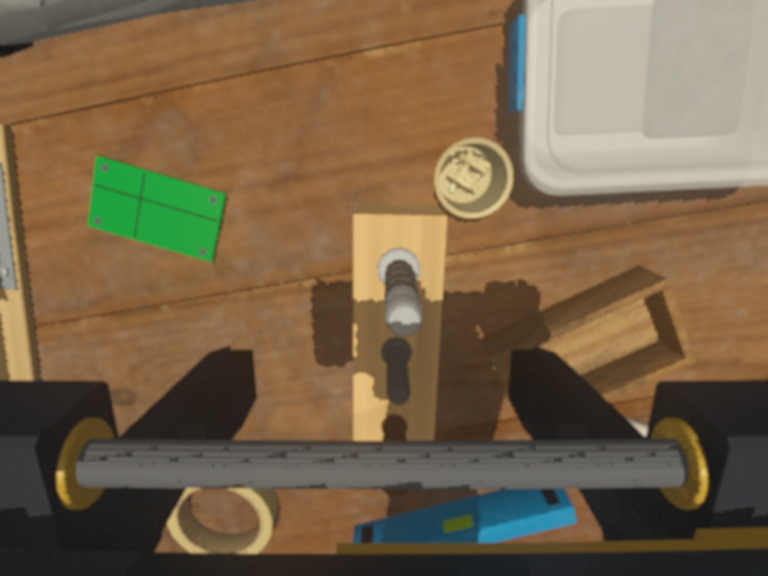

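```bash
python3 -m creep '[-1,9.5,5,-0.3,0,0.8,0,0,5,0,0,0,0,0,0,0,0,0]'; python3 plan.py .584 -.286 .13 -11
```

```text
clock: 13.52
tool_pos: [0.5842, -0.2763, 0.1809]
eef_rot: [0.996, -0.091, -0.002, -0.004]
contact_force: [-0.0, 0.7, -0.5]
opening: 0.997
clock 13.52 pos [ 0.5842 -0.2763  0.1809] dtool mm [ 1.8  9.9 50.8] rot deg [-0.45  0.24  0.55] F [-0.   0.7 -0.5] open 87.9
min rows 1.2
[0.9, 5.0, 25.4, -0.2, 0.1, 0.3]
[0.9, 4.9, 25.4, -0.2, 0.1, 0.3]
```

```bash
python3 -m creep '[1,9,10,-0.3,0.2,0.4,0,2,10,-0.2,0,0.2,0,0,10,0,0,0,0,0,0,0,0,0]'; python3 plan.py .584 -.286 .098 -11
```

```text
clock: 13.85
tool_pos: [0.5828, -0.285, 0.1477]
eef_rot: [0.995, -0.095, -0.001, 0.0]
contact_force: [-1.0, -0.2, 0.5]
opening: 1.0
clock 13.85 pos [ 0.5828 -0.285   0.1477] dtool mm [ 1.5  0.8 49.7] rot deg [0.02 0.1  0.11] F [-1.  -0.2  0.5] open 88.1
min rows 1.2
[0.7, 0.4, 24.8, 0.0, 0.0, 0.1]
[0.7, 0.4, 24.8, 0.0, 0.0, 0.1]
```

```bash
python3 -m creep '[1,0.5,15,0,0,0,0.5,0,15,0,0,0,0,0,12,0,0,0,0,0,6,0,0,0,0,0,0,0,0,0]'; python3 plan.py .584 -.286 .098 -11;python3 - <<'E'
from h import *
import pickle
s=shot('wrist','w11')
s=snapshot('scene')
cv2.imwrite('pics/s11.png',cv2.resize(s['color'][90:190,270:370,::-1],None,fx=5.5,fy=5.5,interpolation=cv2.INTER_CUBIC))
E
```

```text
clock: 14.27
tool_pos: [0.5838, -0.2849, 0.0956]
eef_rot: [0.996, -0.095, -0.002, -0.0]
contact_force: [0.0, -0.5, 0.9]
opening: 0.995
clock 14.27 pos [ 0.5838 -0.2849  0.0956] dtool mm [ 0.4  1.1 -2.4] rot deg [-0.03  0.19  0.13] F [ 0.  -0.5  0.9] open 87.7
min rows 0.1
[0.4, 1.1, -2.4, -0.0, 0.2, 0.1]
```

View pics/w11.png

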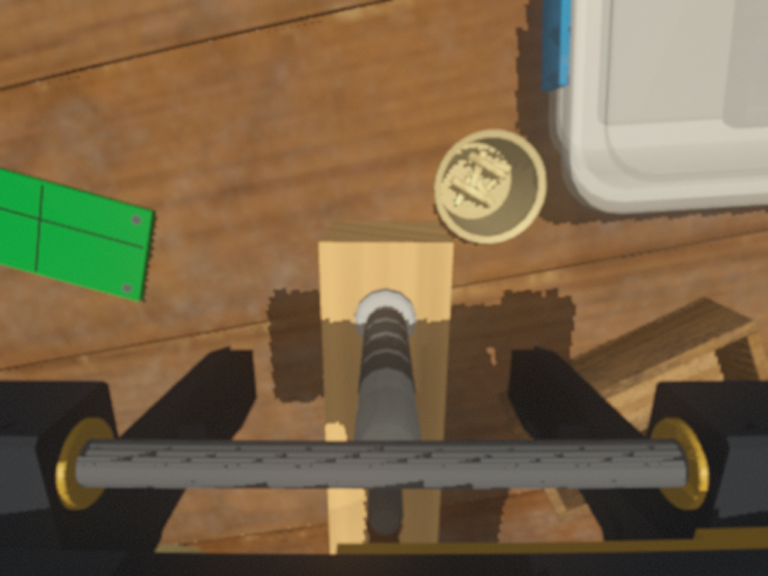

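View pics/s11.png

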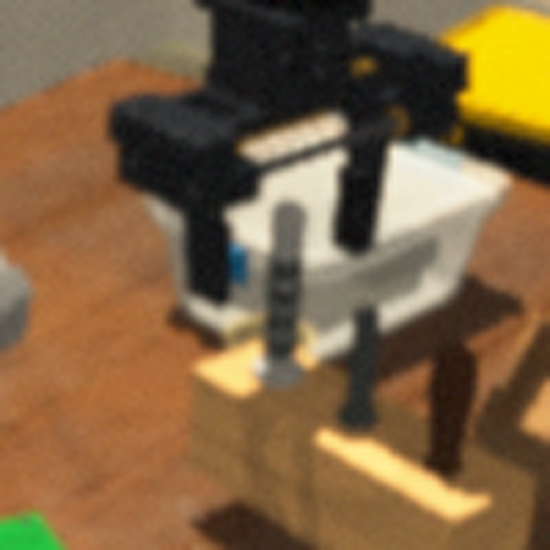

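```bash
python3 -m creep '[0.3,1,6,0,0.1,0,0,0,6,0,0,0,0,0,0,0,0,0]' 60;python3 plan.py .584 -.286 .085 -11;  python3 -m creep '[0,0,0,0,0,0,0,0,0,0,0,0,0,0,0,0,0,0,0,0,0,0,0,0,0,0,0,0,0,0]' 24
```

```text
clock: 14.62
tool_pos: [0.5863, -0.2872, 0.0863]
eef_rot: [0.995, -0.095, 0.002, 0.001]
contact_force: [0.2, -0.2, -0.1]
opening: 0.801
clock 14.62 pos [ 0.5863 -0.2872  0.0863] dtool mm [-2.5 -0.8  1.3] rot deg [ 0.05 -0.29  0.12] F [ 0.2 -0.2 -0.1] open 70.6
min rows 0.1
[-2.5, -0.8, 1.3, 0.1, -0.3, 0.1]
clock: 15.03
tool_pos: [0.587, -0.2877, 0.0872]
eef_rot: [0.995, -0.095, 0.003, 0.001]
contact_force: [1.1, -0.9, -0.0]
opening: 0.417
```

```bash
python3 -m creep '[-2.5,-1,1,0,-0.3,0,0,0,0,0,0,0,0,0,0,0,0,0,0,0,0,0,0,0]';python3 plan.py .584 -.286 .085 -11
```

```text
clock: 15.37
tool_pos: [0.5846, -0.286, 0.0865]
eef_rot: [0.995, -0.095, 0.001, 0.001]
contact_force: [0.4, 0.0, 0.2]
opening: 0.272
clock 15.37 pos [ 0.5846 -0.286   0.0865] dtool mm [-0.6  0.1  1.5] rot deg [ 0.08 -0.08  0.12] F [0.4 0.  0.2] open 24.0
min rows 0.0
[-0.6, 0.1, 1.5, 0.1, -0.1, 0.1]
```

```bash
python3 -m creep '[0,0,0,0,0,0,0,0,0,0,0,0,0,0,0,0,0,0,0,0,0,0,0,0,0,0,0,0,0,0]' 12 40;python3 -m creep '[0,0,0,0,0,0,0,0,0,0,0,0]';python3 plan.py .584 -.286 .085 -11
```

```text
clock: 15.78
tool_pos: [0.5846, -0.2861, 0.0864]
eef_rot: [0.995, -0.095, 0.001, 0.001]
contact_force: [-0.4, -0.2, -0.1]
opening: 0.191
clock: 15.95
tool_pos: [0.5846, -0.2861, 0.0864]
eef_rot: [0.995, -0.095, 0.001, 0.001]
contact_force: [0.1, 0.2, 0.7]
opening: 0.194
clock 15.95 pos [ 0.5846 -0.2861  0.0864] dtool mm [-0.6  0.   1.4] rot deg [ 0.08 -0.08  0.11] F [0.1 0.2 0.7] open 17.1
min rows 0.0
[-0.6, 0.0, 1.4, 0.1, -0.1, 0.1]
```

```bash
python3 -m creep '[0,0,-8,0,0,0,0,0,-12,0,0,0,0,0,-15,0,0,0,0,0,-15,0,0,0,0,0,0,0,0,0]';python3 plan.py .5846 -.2861 .18 -11
```

```text
clock: 16.37
tool_pos: [0.5834, -0.2855, 0.1394]
eef_rot: [0.995, -0.095, -0.001, 0.0]
contact_force: [1.0, -0.3, -2.1]
opening: 0.192
clock 16.37 pos [ 0.5834 -0.2855  0.1394] dtool mm [  1.2   0.4 -40.6] rot deg [0.05 0.1  0.11] F [ 1.  -0.3 -2.1] open 16.9
min rows 1.0
[1.2, 0.4, -40.6, 0.0, 0.1, 0.1]
```

```bash
python3 -m creep '[0,0,-20,0,0,0,0,0,-20,0,0,0,0,-10,-3,0,0,0,0,-20,0,0,0,0,0,-25,0,0,0,0]';python3 plan.py .55 .0937 .16 -11
```

```text
clock: 16.78
tool_pos: [0.5914, -0.2372, 0.1846]
eef_rot: [0.995, -0.1, -0.001, 0.003]
contact_force: [0.2, -0.0, -2.6]
opening: 0.191
clock 16.78 pos [ 0.5914 -0.2372  0.1846] dtool mm [-106.7 -316.1   22.6] rot deg [ 0.37  0.06 -0.53] F [ 0.2 -0.  -2.6] open 16.9
min rows 8.1
[-11.9, -35.1, 2.5, 0.0, 0.0, -0.1]
[-11.8, -35.1, 2.5, 0.0, 0.0, -0.1]
[-11.8, -35.1, 2.6, 0.0, 0.0, -0.1]
[-11.7, -35.1, 2.6, 0.0, 0.0, -0.1]
[-11.7, -35.2, 2.6, 0.0, 0.0, -0.1]
[-11.7, -35.2, 2.6, 0.0, 0.0, -0.1]
[-11.6, -35.2, 2.7, 0.0, 0.0, -0.1]
[-11.6, -35.2, 2.7, 0.0, 0.0, -0.1]
[-11.6, -35.2, 2.7, 0.0, 0.0, -0.1]
```

```bash
python3 -m creep '[-11,-30,0,0,0,0,-11,-30,0,0,0,0,-11,-30,0,0,0,0,-11,-30,0,0,0,0,-11,-30,0,0,0,0]';python3 -m creep '[-11,-30,2,0,0,0,-11,-30,2,0,0,0,-11,-30,2,0,0,0,-8,-20,2,0,0,0,0,0,0,0,0,0]';python3 plan.py .55 .0937 .16 -11
```

```text
clock: 17.2
tool_pos: [0.5664, -0.0712, 0.18]
eef_rot: [0.995, -0.102, -0.001, 0.003]
contact_force: [0.4, -0.7, -2.0]
opening: 0.194
clock: 17.62
tool_pos: [0.5415, 0.0653, 0.1677]
eef_rot: [0.996, -0.094, -0.005, -0.001]
contact_force: [-0.2, 0.9, -0.9]
opening: 0.192
clock 17.62 pos [0.5415 0.0653 0.1677] dtool mm [  3.1 -29.5   7.7] rot deg [-0.05  0.53  0.16] F [-0.2  0.9 -0.9] open 16.9
min rows 0.7
[3.1, -29.5, 7.7, -0.1, 0.5, 0.2]
```

```bash
python3 -m creep '[1.5,-14,4,0,0.3,0,1.5,-12,4,0,0.2,0,0,0,0,0,0,0,0,0,0,0,0,0]';python3 plan.py .55 .0937 .155 -11;python3 - <<'E'
from h import *
import pickle
s=shot('wrist','w12');pickle.dump(s,open('w12.pkl','wb'))
s=snapshot('scene');pickle.dump(s,open('s12.pkl','wb'))
cv2.imwrite('pics/s12.png',cv2.resize(s['color'][150:260,190:300,::-1],None,fx=5.4,fy=5.4,interpolation=cv2.INTER_CUBIC))
E
```

```text
clock: 17.95
tool_pos: [0.5467, 0.095, 0.1572]
eef_rot: [0.996, -0.091, -0.002, -0.0]
contact_force: [-0.8, -0.2, -1.8]
opening: 0.194
clock 17.95 pos [0.5467 0.095  0.1572] dtool mm [3.5 0.6 2.2] rot deg [-0.01  0.23  0.5 ] F [-0.8 -0.2 -1.8] open 17.1
min rows 0.1
[3.5, 0.6, 2.2, -0.0, 0.2, 0.5]
```

View pics/w12.png

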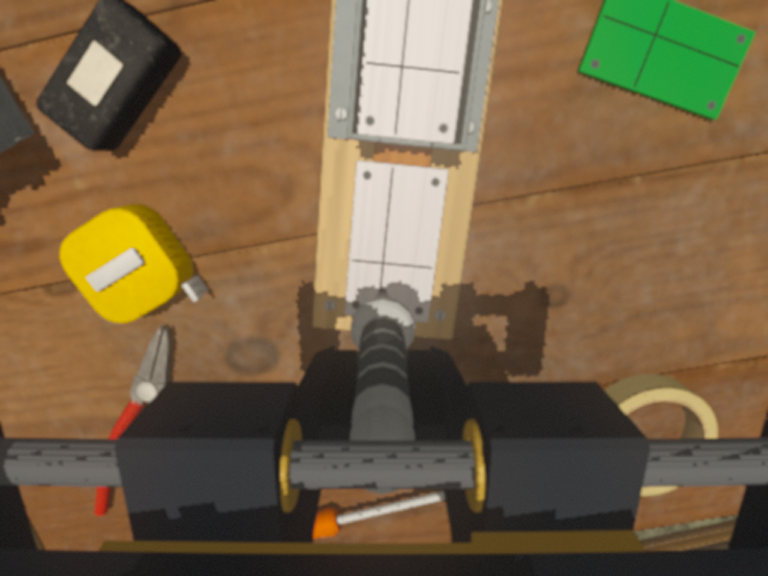

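View pics/s12.png

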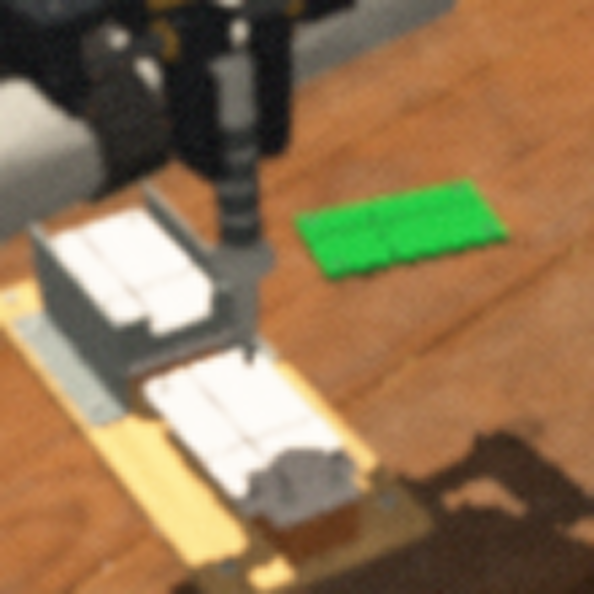

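Run:
```python
from h import *
import pickle
s=pickle.load(open('w12.pkl','rb'));c=pickle.load(open('s12.pkl','rb'))
cv2.imwrite('pics/w12c.png',cv2.resize(s['color'][150:250,210:310,::-1],None,fx=7,fy=7,interpolation=cv2.INTER_CUBIC)[:600])
print('cross w',atz(s,(np.array([(386,263)])-.25)/1.5,.036))
f=lambda p:(np.array(p)-2.2)/5.4+np.array([190,150])
print('tip scene',atz(c,f([(250,360)]),.0803),'cross scene',atz(c,f([(247,440)]),.036), 'collar scene', atz(c,f([(243,258)]),.1366))
st=get_state();print(st['tool_pos'])
im=cv2.resize(c['color'][190:250,210:270,::-1],None,fx=10,fy=10,interpolation=cv2.INTER_CUBIC);cv2.imwrite('pics/s12c.png',im)
```

```text
cross w [[0.54959336 0.09212557 0.036     ]]
tip scene [[0.54635235 0.09091931 0.0803    ]] cross scene [[0.54921196 0.09326405 0.036     ]] collar scene [[0.542928   0.09412279 0.1366    ]]
[0.54688409 0.09420539 0.15750282]
```

View pics/w12c.png

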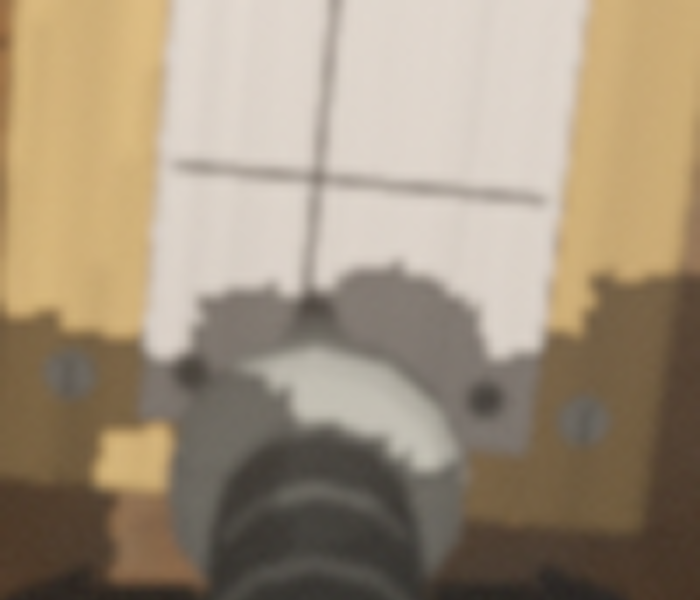

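View pics/s12c.png

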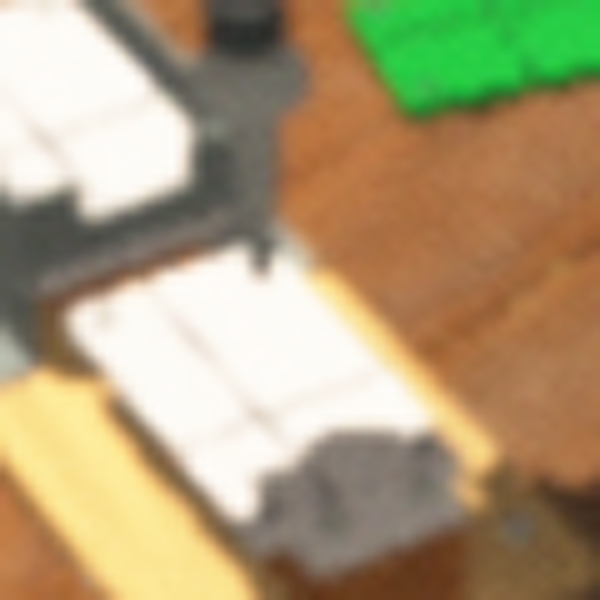

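Run:
```python
from h import *
import pickle
s=pickle.load(open('w12.pkl','rb'));c=pickle.load(open('s12.pkl','rb'))
fw=lambda p:np.array([p])/7+np.array([210,150])-.43
fs=lambda p:np.array([p])/10+np.array([210,190])-.45
for z in(.076,.0803,.085):print(z,'tip w',atz(s,fw((312,303)),z).round(4),'tip s',atz(c,fs((262,270)),z).round(4))
print('cross w',atz(s,fw((319,180)),.036),'s',atz(c,fs((262,422)),.036))
# tip triangulation
a,d=ray(s,fw((312,303)));b,e=ray(c,fs((262,270)));A=np.c_[d[0],-e[0]];t=np.linalg.lstsq(A,b-a,rcond=None)[0];print('tri',a+d[0]*t[0],b+e[0]*t[1])
```

```text
0.076 tip w [[0.5447 0.096  0.076 ]] tip s [[0.55   0.0881 0.076 ]]
0.0803 tip w [[0.546  0.0957 0.0803]] tip s [[0.5458 0.0919 0.0803]]
0.085 tip w [[0.5474 0.0955 0.085 ]] tip s [[0.5412 0.096  0.085 ]]
cross w [[0.54983207 0.0940647  0.036     ]] s [[0.54667199 0.09436673 0.036     ]]
tri [0.54629935 0.09566529 0.08127344] [0.54444324 0.09313181 0.08169222]
```

```bash
python3 plan.py .5505 .0930 .122 -11; python3 -m creep '[3,1,10,0,0.2,0.3,1,0.5,10,0,0,0.2,0,0,8,0,0,0,0,0,4,0,0,0,0,0,0,0,0,0]';python3 plan.py .5505 .0930 .122 -11
```

```text
clock 18.05 pos [0.5469 0.0942 0.1575] dtool mm [ 3.9  0.5 35.5] rot deg [-0.02  0.21  0.43] F [-0.3  0.5 -1.5] open 16.8
min rows 0.9
[3.9, 0.5, 35.5, -0.0, 0.2, 0.4]
clock: 18.47
tool_pos: [0.5513, 0.0863, 0.1223]
eef_rot: [0.995, -0.101, 0.0, 0.001]
contact_force: [-0.8, 0.4, -1.1]
opening: 0.191
clock 18.47 pos [0.5513 0.0863 0.1223] dtool mm [-2.2 -6.4  0.2] rot deg [ 0.13 -0.06 -0.55] F [-0.8  0.4 -1.1] open 16.8
min rows 0.2
[-2.2, -6.4, 0.2, 0.1, -0.1, -0.6]
```

```bash
python3 -m creep '[-2,-6,0,0,0,-0.5,0,0,0,0,0,0,0,0,0,0,0,0]';python3 plan.py .5505 .0930 .122 -11;  python3 -m creep '[0,0,0,0,0,0]';python3 plan.py .5505 .0930 .122 -11
```

```text
clock: 18.72
tool_pos: [0.5502, 0.0924, 0.1215]
eef_rot: [0.995, -0.096, -0.0, 0.002]
contact_force: [-0.0, -1.0, -1.6]
opening: 0.193
clock 18.72 pos [0.5502 0.0924 0.1215] dtool mm [ 0.2 -0.7 -0.5] rot deg [ 0.18  0.01 -0.07] F [-0.  -1.  -1.6] open 17.0
min rows 0.0
[0.2, -0.7, -0.5, 0.2, 0.0, -0.1]
clock: 18.8
tool_pos: [0.5503, 0.0929, 0.1217]
eef_rot: [0.995, -0.096, -0.0, 0.001]
contact_force: [-0.0, 0.1, -1.7]
opening: 0.195
clock 18.8 pos [0.5503 0.0929 0.1217] dtool mm [ 0.2 -0.1 -0.3] rot deg [ 0.15 -0.01 -0.03] F [-0.   0.1 -1.7] open 17.2
min rows 0.0
[0.2, -0.1, -0.3, 0.2, -0.0, -0.0]
```

Run:
```python
from h import *
import pickle
s=snapshot('wrist');c=snapshot('scene');pickle.dump((s,c),open('p13.pkl','wb'))
cv2.imwrite('pics/w13c.png',cv2.resize(s['color'][150:250,210:310,::-1],None,fx=7,fy=7,interpolation=cv2.INTER_CUBIC)[:600])
im=cv2.resize(c['color'][190:250,210:270,::-1],None,fx=10,fy=10,interpolation=cv2.INTER_CUBIC);cv2.imwrite('pics/s13c.png',im)
```

```text
(no output)
```

View pics/w13c.png

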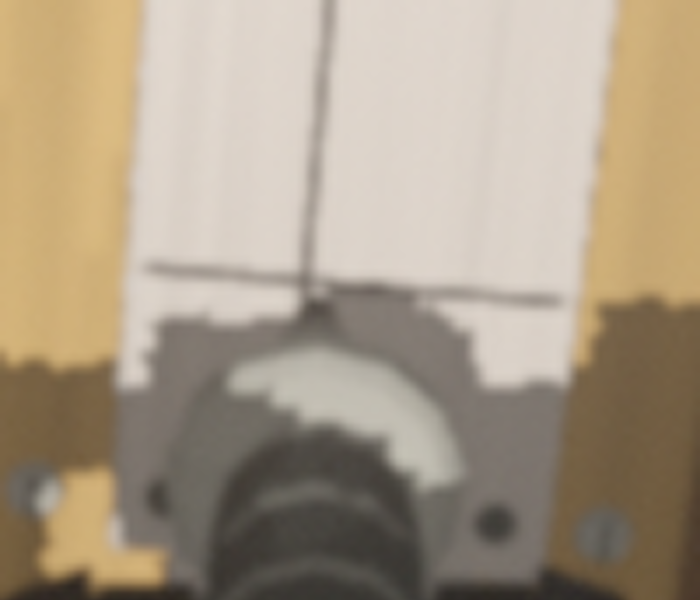

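View pics/s13c.png

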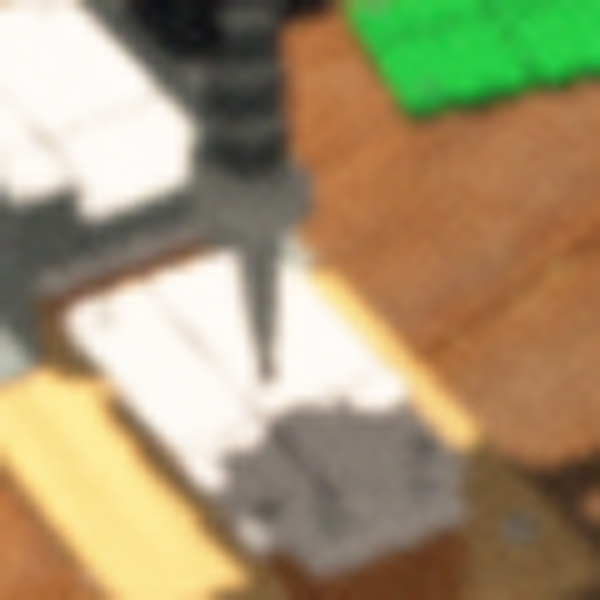

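Run:
```python
from h import *
import pickle
s,c=pickle.load(open('p13.pkl','rb'))
fw=lambda p:np.array([p])/7+np.array([210,150])-.43
fs=lambda p:np.array([p])/10+np.array([210,190])-.45
st=get_state();print(st['tool_pos'])
for z in(.043,.0448,.047):print(z,'tip w',atz(s,fw((314,300)),z).round(4),'tip s',atz(c,fs((266,384)),z).round(4))
print('cross w',atz(s,fw((307,281)),.036),'s',atz(c,fs((262,422)),.036))
p=np.array(st['tool_pos']);r=R.from_quat(st['eef_rot'])
for dz in(.0769,): q=p+r.apply([0,0,dz]); print('axis tip',q,(proj(s,q)-[210,150]+.43)*7,(proj(c,q)-[210,190]+.45)*10)
for X in([.5499,.0938,.036],): print((proj(s,X)-[210,150]+.43)*7,(proj(c,X)-[210,190]+.45)*10)
```

```text
[0.55038223 0.09262584 0.1217744 ]
0.043 tip w [[0.5496 0.0932 0.043 ]] tip s [[0.5497 0.0895 0.043 ]]
0.0448 tip w [[0.5502 0.0931 0.0448]] tip s [[0.548  0.091  0.0448]]
0.047 tip w [[0.5508 0.093  0.047 ]] tip s [[0.546  0.0929 0.047 ]]
cross w [[0.5501107  0.09395909 0.036     ]] s [[0.54667199 0.09436673 0.036     ]]
axis tip [0.55037013 0.09240901 0.0448747 ] [[319.41707153 297.55215127]] [[254.96439698 382.36260775]]
[[308.60273629 282.3811224 ]] [[254.19071626 415.09224723]]
```

```bash
python3 -m creep '[0,-1.2,3,0.1,0,0,0,0,0,0,0,0]';python3 -m creep '[0,0,0,0,0,0]';python3 plan.py .5502 .0938 .1129 -11
python3 - <<'E'
from h import *
import pickle
s=snapshot('wrist');c=snapshot('scene');pickle.dump((s,c),open('p14.pkl','wb'))
a=cv2.resize(s['color'][165:215,230:280,::-1],None,fx=8,fy=8,interpolation=cv2.INTER_CUBIC)
b=cv2.resize(c['color'][200:250,215:265,::-1],None,fx=8,fy=8,interpolation=cv2.INTER_CUBIC);cv2.imwrite('pics/p14.png',np.hstack([a,b]))
print(get_state()['tool_pos'])
E
```

```text
clock: 19.07
tool_pos: [0.551, 0.0939, 0.1191]
eef_rot: [0.995, -0.096, 0.001, 0.0]
contact_force: [0.3, -0.3, -2.2]
opening: 0.193
clock: 19.15
tool_pos: [0.5511, 0.0939, 0.1191]
eef_rot: [0.995, -0.096, 0.001, 0.0]
contact_force: [-1.6, -0.9, -1.4]
opening: 0.192
clock 19.15 pos [0.5511 0.0939 0.1191] dtool mm [-0.8  0.3  6.2] rot deg [ 0.03 -0.1  -0.05] F [-1.6 -0.9 -1.4] open 16.9
min rows 0.2
[-0.8, 0.3, 6.2, 0.0, -0.1, -0.1]
[0.55095181 0.09392309 0.11908356]
```

View pics/p14.png

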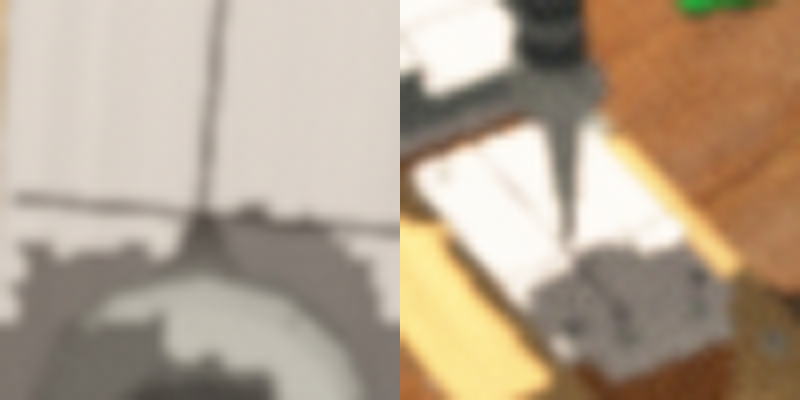

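```bash
python3 -m creep '[-0.8,0.2,3,0,0,0,0,0,0,0,0,0,0,0,0,0,0,0]';python3 plan.py .5502 .0938 .1129 -11
```

```text
clock: 19.5
tool_pos: [0.5502, 0.0938, 0.1159]
eef_rot: [0.995, -0.096, 0.001, 0.0]
contact_force: [0.3, 0.3, -1.3]
opening: 0.195
clock 19.5 pos [0.5502 0.0938 0.1159] dtool mm [ 0. -0.  3.] rot deg [ 0.03 -0.1  -0.07] F [ 0.3  0.3 -1.3] open 17.2
min rows 0.1
[0.0, -0.0, 3.0, 0.0, -0.1, -0.1]
```

```bash
python3 -m creep '[0,0,2.5,0,0,0,0,0,0,0,0,0]';python3 plan.py .5502 .0938 .1066 -11
python3 - <<'E'
from h import *
s=snapshot('wrist');c=snapshot('scene')
a=cv2.resize(s['color'][165:215,230:280,::-1],None,fx=8,fy=8,interpolation=cv2.INTER_CUBIC)
b=cv2.resize(c['color'][200:250,215:265,::-1],None,fx=8,fy=8,interpolation=cv2.INTER_CUBIC);cv2.imwrite('pics/p15.png',np.hstack([a,b]))
E
```

```text
clock: 19.67
tool_pos: [0.55, 0.0937, 0.1131]
eef_rot: [0.995, -0.096, 0.001, 0.0]
contact_force: [-0.4, -0.1, -1.5]
opening: 0.194
clock 19.67 pos [0.55   0.0937 0.1131] dtool mm [ 0.1 -0.1  6.5] rot deg [ 0.03 -0.08 -0.07] F [-0.4 -0.1 -1.5] open 17.1
min rows 0.2
[0.1, -0.1, 6.5, 0.0, -0.1, -0.1]
```

View pics/p15.png

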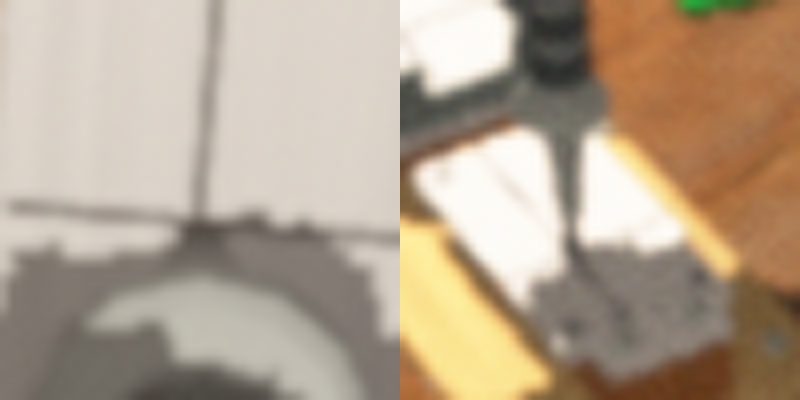

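```bash
python3 -m creep '[0,0,1.5,0,0,0,0,0,1.5,0,0,0]';python3 plan.py .5502 .0938 .1066 -11
```

```text
clock: 19.93
tool_pos: [0.5509, 0.0938, 0.111]
eef_rot: [0.995, -0.097, 0.002, 0.0]
contact_force: [-1.7, -1.0, 3.6]
opening: 0.192
clock 19.93 pos [0.5509 0.0938 0.111 ] dtool mm [-0.7  0.1  4.4] rot deg [-0.   -0.18 -0.08] F [-1.7 -1.   3.6] open 16.9
min rows 0.1
[-0.7, 0.1, 4.4, -0.0, -0.2, -0.1]
```

```bash
python3 -m creep '[-0.3,0,2,0,-0.1,0,-0.2,0,2,0,-0.1,0]';python3 plan.py .5502 .0938 .1066 -11
```

```text
clock: 20.1
tool_pos: [0.551, 0.0938, 0.1079]
eef_rot: [0.995, -0.097, 0.001, -0.0]
contact_force: [-1.7, -0.3, 6.6]
opening: 0.191
clock 20.1 pos [0.551  0.0938 0.1079] dtool mm [-0.8  0.2  1.3] rot deg [-0.03 -0.07 -0.08] F [-1.7 -0.3  6.6] open 16.8
min rows 0.0
[-0.8, 0.2, 1.3, -0.0, -0.1, -0.1]
```

```bash
python3 -m creep '[-0.3,0,2,0,0,0,0,0,1.5,0,0,0]';python3 plan.py .5502 .0938 .1066 -11
```

```text
clock: 20.27
tool_pos: [0.5513, 0.0937, 0.1055]
eef_rot: [0.995, -0.097, 0.001, -0.0]
contact_force: [-2.3, -0.4, 8.4]
opening: 0.196
clock 20.27 pos [0.5513 0.0937 0.1055] dtool mm [-1.1  0.1 -1.1] rot deg [-0.06 -0.13 -0.11] F [-2.3 -0.4  8.4] open 17.3
min rows 0.0
[-1.1, 0.1, -1.1, -0.1, -0.1, -0.1]
```

```bash
python3 -m creep '[0,0,1.2,0,0,0,0,0,0.8,0,0,0]';python3 plan.py .5502 .0938 .1066 -11
```

```text
clock: 20.43
tool_pos: [0.5513, 0.0937, 0.1048]
eef_rot: [0.995, -0.097, 0.001, -0.001]
contact_force: [-2.5, -0.5, 9.9]
opening: 0.191
clock 20.43 pos [0.5513 0.0937 0.1048] dtool mm [-1.1  0.1 -1.8] rot deg [-0.08 -0.14 -0.13] F [-2.5 -0.5  9.9] open 16.8
min rows 0.1
[-1.1, 0.1, -1.8, -0.1, -0.1, -0.1]
```

```bash
python3 -m creep '[0,0,1.2,0,0,0,0,0,0.8,0,0,0,0,0,0.8,0,0,0]';python3 plan.py .5502 .0938 .1066 -11
python3 - <<'E'
from h import *
s=snapshot('wrist');c=snapshot('scene')
a=cv2.resize(s['color'][165:215,230:280,::-1],None,fx=8,fy=8,interpolation=cv2.INTER_CUBIC)
b=cv2.resize(c['color'][200:250,215:265,::-1],None,fx=8,fy=8,interpolation=cv2.INTER_CUBIC);cv2.imwrite('pics/p16.png',np.hstack([a,b]))
E
```

```text
clock: 20.68
tool_pos: [0.5513, 0.0937, 0.1049]
eef_rot: [0.995, -0.097, 0.002, -0.001]
contact_force: [-2.1, -0.3, 8.8]
opening: 0.192
clock 20.68 pos [0.5513 0.0937 0.1049] dtool mm [-1.1  0.1 -1.7] rot deg [-0.13 -0.18 -0.16] F [-2.1 -0.3  8.8] open 16.9
min rows 0.0
[-1.1, 0.1, -1.7, -0.1, -0.2, -0.2]
```

View pics/p16.png

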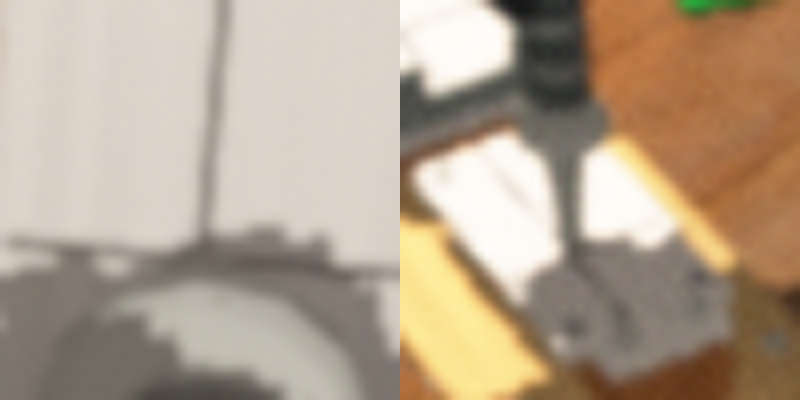

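```bash
python3 -m creep '[0,0,1.6,0,0,0,0,0,1.8,0,0,0,0,0,1.8,0,0,0]';python3 plan.py .5502 .0938 .1066 -11
```

```text
clock: 21.03
tool_pos: [0.5519, 0.0936, 0.1044]
eef_rot: [0.995, -0.098, 0.003, -0.002]
contact_force: [-3.8, -0.5, 19.0]
opening: 0.195
clock 21.03 pos [0.5519 0.0936 0.1044] dtool mm [-1.7  0.1 -2.2] rot deg [-0.21 -0.29 -0.21] F [-3.8 -0.5 19. ] open 17.2
min rows 0.1
[-1.7, 0.1, -2.2, -0.2, -0.3, -0.2]
```

```bash
python3 -m creep '[0,0,1.2,0,0,0,-0.3,0,-4,0,-0.1,0,0,0,-5,0,-0.1,0,0,0,-6,0,0,0,0,0,-8,0,0,0]';python3 plan.py .5502 .0938 .135 -11
```

```text
clock: 21.45
tool_pos: [0.5502, 0.0934, 0.1283]
eef_rot: [0.995, -0.098, -0.0, -0.002]
contact_force: [0.1, -0.7, -2.5]
opening: 0.194
clock 21.45 pos [0.5502 0.0934 0.1283] dtool mm [-0.1 -0.4 -6.7] rot deg [-0.2   0.05 -0.23] F [ 0.1 -0.7 -2.5] open 17.1
min rows 0.2
[-0.1, -0.4, -6.7, -0.2, 0.0, -0.2]
```

```bash
python3 -m creep '[0,0,-8,-0.1,0,-0.1,0,0,-8,0,0,0,0,0,-10,0,0,0,0,0,-10,0,0,0,0,0,0,0,0,0]';python3 plan.py .5846 -.2861 .165 -11
python3 - <<'E'
from h import *
s=shot('wrist','w17');c=snapshot('scene')
b=cv2.resize(c['color'][150:260,190:300,::-1],None,fx=5.4,fy=5.4,interpolation=cv2.INTER_CUBIC);cv2.imwrite('pics/s17.png',b)
E
```

```text
clock: 21.87
tool_pos: [0.5508, 0.0935, 0.1687]
eef_rot: [0.995, -0.097, 0.0, -0.001]
contact_force: [-0.4, 0.1, -1.1]
opening: 0.191
clock 21.87 pos [0.5508 0.0935 0.1687] dtool mm [106.3 365.9   3. ] rot deg [-0.12 -0.04 -0.11] F [-0.4  0.1 -1.1] open 16.9
min rows 9.2
[10.6, 36.6, 0.3, -0.0, -0.0, -0.0]
[10.6, 36.6, 0.3, -0.0, -0.0, -0.0]
[10.6, 36.6, 0.3, -0.0, -0.0, -0.0]
[10.6, 36.6, 0.3, -0.0, -0.0, -0.0]
[10.6, 36.6, 0.3, -0.0, -0.0, -0.0]
[10.6, 36.6, 0.3, -0.0, -0.0, -0.0]
[10.6, 36.6, 0.3, -0.0, -0.0, -0.0]
[10.6, 36.6, 0.4, -0.0, -0.0, -0.0]
[10.6, 36.6, 0.4, -0.0, -0.0, -0.0]
[10.6, 36.6, 0.4, -0.0, -0.0, -0.0]
```

View pics/w17.png

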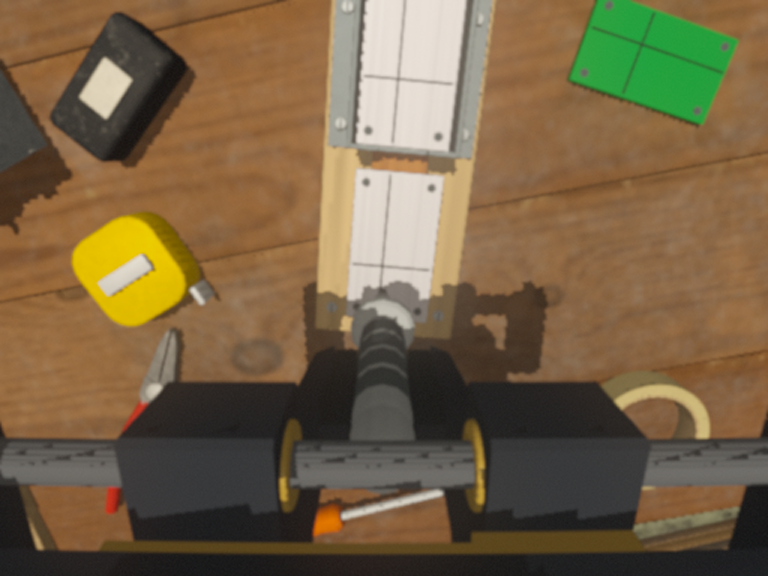

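View pics/s17.png

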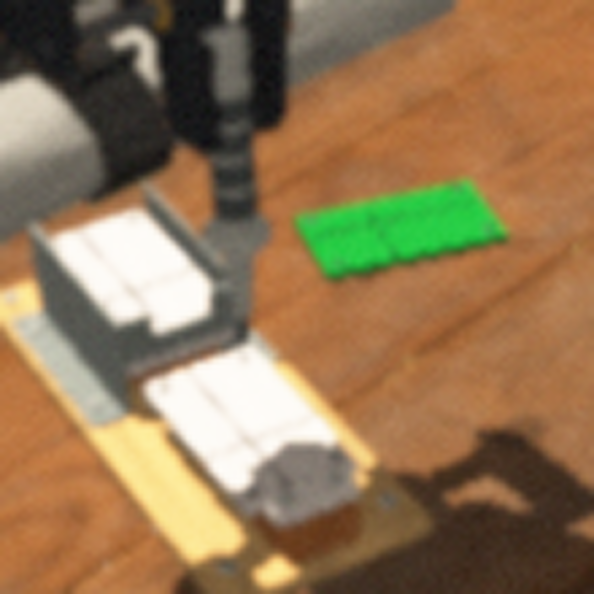

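```bash
python3 -m creep '[9,30,-2,0,0,0,9,30,-2,0,0,0,9,30,-1,0,0,0,9,30,0,0,0,0,9,30,0,0,0,0]';python3 plan.py .5846 -.2861 .17 -11
```

```text
clock: 22.38
tool_pos: [0.5647, -0.0544, 0.1685]
eef_rot: [0.996, -0.086, -0.004, -0.005]
contact_force: [-0.0, 0.7, -2.3]
opening: 0.195
clock 22.38 pos [ 0.5647 -0.0544  0.1685] dtool mm [ 59.4 224.8  -3.9] rot deg [-0.47  0.49  1.11] F [-0.   0.7 -2.3] open 17.2
min rows 5.6
[9.9, 37.5, -0.6, -0.1, 0.1, 0.2]
[10.0, 37.4, -0.6, -0.1, 0.1, 0.2]
[10.1, 37.4, -0.5, -0.1, 0.1, 0.2]
[10.3, 37.4, -0.4, -0.1, 0.1, 0.2]
[10.4, 37.3, -0.4, -0.1, 0.1, 0.2]
[10.5, 37.3, -0.3, -0.1, 0.1, 0.2]
```

```bash
python3 -m creep '[10,32,-1,-0.1,0.1,0.2,10,32,-1,-0.1,0.1,0.2,10,32,-1,-0.1,0.1,0.2,9,28,0,-0.1,0.1,0.2,8,20,0,0,0,0.2]';python3 -m creep '[0,0,0,0,0,0,0,0,0,0,0,0]';python3 plan.py .5846 -.2861 .165 -11
```

```text
clock: 22.8
tool_pos: [0.5819, -0.2145, 0.1667]
eef_rot: [0.995, -0.096, -0.004, -0.0]
contact_force: [1.0, -1.0, -1.8]
opening: 0.2
clock: 22.97
tool_pos: [0.5802, -0.2229, 0.1651]
eef_rot: [0.995, -0.102, -0.005, 0.002]
contact_force: [0.6, 0.1, -2.5]
opening: 0.193
clock 22.97 pos [ 0.5802 -0.2229  0.1651] dtool mm [17.1 61.   0.2] rot deg [ 0.3   0.57 -0.66] F [ 0.6  0.1 -2.5] open 17.0
min rows 1.5
[8.6, 30.5, 0.1, 0.1, 0.3, -0.3]
[8.4, 30.6, 0.1, 0.1, 0.3, -0.3]
```

```bash
python3 -m creep '[7,22,0,0.1,0.3,-0.3,6,20,0,0.1,0.2,-0.2,4,13,0,0,0,0,0,0,0,0,0,0]';python3 plan.py .5846 -.2861 .16 -11;python3 -m creep '[0,0,0,0,0,0]';python3 plan.py .5846 -.2861 .16 -11
```

```text
clock: 23.3
tool_pos: [0.5852, -0.2759, 0.1623]
eef_rot: [0.996, -0.094, -0.003, -0.002]
contact_force: [-0.4, -0.9, -1.6]
opening: 0.189
clock 23.3 pos [ 0.5852 -0.2759  0.1623] dtool mm [ 1.3 10.2  2.3] rot deg [-0.17  0.41  0.23] F [-0.4 -0.9 -1.6] open 16.6
min rows 0.3
[1.3, 10.2, 2.3, -0.2, 0.4, 0.2]
clock: 23.38
tool_pos: [0.5851, -0.2745, 0.1618]
eef_rot: [0.996, -0.094, -0.004, -0.003]
contact_force: [0.9, 0.6, -1.9]
opening: 0.195
clock 23.38 pos [ 0.5851 -0.2745  0.1618] dtool mm [ 1.7 11.5  1.7] rot deg [-0.26  0.48  0.25] F [ 0.9  0.6 -1.9] open 17.1
min rows 0.3
[1.7, 11.5, 1.7, -0.3, 0.5, 0.3]
```

```bash
python3 -m creep '[1.7,11.5,3,-0.2,0.4,0.2,0,0,0,0,0,0,0,0,0,0,0,0]';python3 plan.py .5846 -.2861 .15 -11;python3 -m creep '[0,0,3,0,0,0,0,0,0,0,0,0]';python3 plan.py .5846 -.2861 .15 -11
```

```text
clock: 23.63
tool_pos: [0.585, -0.282, 0.1579]
eef_rot: [0.996, -0.093, -0.001, -0.002]
contact_force: [0.3, 0.2, -1.1]
opening: 0.194
clock 23.63 pos [ 0.585  -0.282   0.1579] dtool mm [0.3 4.1 7.9] rot deg [-0.22  0.14  0.31] F [ 0.3  0.2 -1.1] open 17.1
min rows 0.2
[0.3, 4.1, 7.9, -0.2, 0.1, 0.3]
clock: 23.8
tool_pos: [0.5851, -0.2803, 0.1546]
eef_rot: [0.996, -0.092, -0.001, -0.003]
contact_force: [-0.6, 0.8, -3.0]
opening: 0.19
clock 23.8 pos [ 0.5851 -0.2803  0.1546] dtool mm [0.6 5.8 4.6] rot deg [-0.27  0.17  0.4 ] F [-0.6  0.8 -3. ] open 16.7
min rows 0.2
[0.6, 5.8, 4.6, -0.3, 0.2, 0.4]
```

```bash
python3 -m creep '[0.5,5.8,2,-0.2,0.2,0.4,0,0,0,0,0,0]';python3 -m creep '[0,0,0,0,0,0,0,0,0,0,0,0]';python3 plan.py .5846 -.2861 .15 -11
```

```text
clock: 23.97
tool_pos: [0.5848, -0.2853, 0.1523]
eef_rot: [0.995, -0.095, 0.0, -0.001]
contact_force: [-0.6, -1.1, -3.4]
opening: 0.193
clock: 24.13
tool_pos: [0.5848, -0.2852, 0.1523]
eef_rot: [0.995, -0.095, 0.0, -0.001]
contact_force: [-0.3, 0.1, -1.5]
opening: 0.19
clock 24.13 pos [ 0.5848 -0.2852  0.1523] dtool mm [0.  1.  2.3] rot deg [-0.1  -0.03  0.06] F [-0.3  0.1 -1.5] open 16.8
min rows 0.1
[0.0, 1.0, 2.3, -0.1, -0.0, 0.1]
```

```bash
python3 -m creep '[0,1,5,-0.1,0,0,0,0,0,0,0,0,0,0,0,0,0,0]';python3 plan.py .5846 -.2861 .13 -11
python3 - <<'E'
from h import *
s=snapshot('wrist');c=snapshot('scene')
a=cv2.resize(s['color'][150:250,210:310,::-1],None,fx=4,fy=4,interpolation=cv2.INTER_CUBIC)
b=cv2.resize(c['color'][90:190,270:370,::-1],None,fx=4,fy=4,interpolation=cv2.INTER_CUBIC);cv2.imwrite('pics/p18.png',np.hstack([a,b]))
E
```

```text
clock: 24.38
tool_pos: [0.5847, -0.2863, 0.147]
eef_rot: [0.995, -0.095, 0.001, 0.0]
contact_force: [0.0, -0.3, -2.5]
opening: 0.195
clock 24.38 pos [ 0.5847 -0.2863  0.147 ] dtool mm [-0.2 -0.2 17. ] rot deg [ 0.01 -0.06  0.06] F [ 0.  -0.3 -2.5] open 17.2
min rows 0.4
[-0.2, -0.2, 17.0, 0.0, -0.1, 0.1]
```

View pics/p18.png

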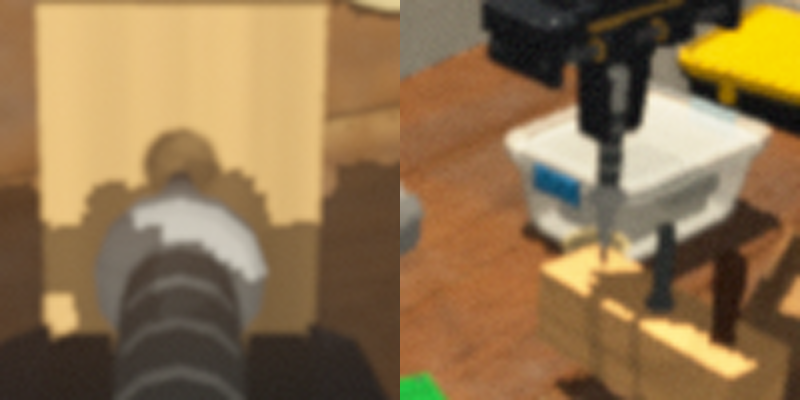

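```bash
python3 -m creep '[-0.2,-0.2,8,0,0,0,0,0,8,0,0,0,0,0,0,0,0,0]';python3 plan.py .5846 -.2861 .11 -11
```

```text
clock: 24.73
tool_pos: [0.5848, -0.286, 0.1299]
eef_rot: [0.995, -0.095, 0.001, 0.0]
contact_force: [-0.0, 0.1, -2.6]
opening: 0.194
clock 24.73 pos [ 0.5848 -0.286   0.1299] dtool mm [-0.2  0.1 19.9] rot deg [ 0.01 -0.1   0.06] F [-0.   0.1 -2.6] open 17.1
min rows 0.5
[-0.2, 0.1, 19.9, 0.0, -0.1, 0.1]
```

```bash
python3 -m creep '[-0.2,0,8,0,0,0,0,0,8,0,0,0,0,0,4,0,0,0,0,0,0,0,0,0]';python3 plan.py .5846 -.2861 .0866 -11
```

```text
clock: 25.07
tool_pos: [0.584, -0.2856, 0.1065]
eef_rot: [0.995, -0.095, -0.0, -0.0]
contact_force: [0.4, -0.1, -1.9]
opening: 0.194
clock 25.07 pos [ 0.584  -0.2856  0.1065] dtool mm [ 0.7  0.4 19.9] rot deg [-0.02  0.01  0.07] F [ 0.4 -0.1 -1.9] open 17.1
min rows 0.5
[0.7, 0.4, 19.9, -0.0, 0.0, 0.1]
```

```bash
python3 -m creep '[0.6,0.4,7,0,0,0,0,0,5,0,0,0,0,0,3,0,0,0,0,0,0,0,0,0]';python3 plan.py .5846 -.2861 .0866 -11
```

```text
clock: 25.4
tool_pos: [0.5845, -0.2862, 0.0895]
eef_rot: [0.995, -0.095, -0.0, -0.0]
contact_force: [0.2, 0.4, -2.6]
opening: 0.197
clock 25.4 pos [ 0.5845 -0.2862  0.0895] dtool mm [ 0.1 -0.1  2.9] rot deg [-0.02  0.03  0.07] F [ 0.2  0.4 -2.6] open 17.4
min rows 0.1
[0.1, -0.1, 2.9, -0.0, 0.0, 0.1]
```

```bash
python3 -m creep '[0,0,1.5,0,0,0,0,0,1,0,0,0,0,0,0,0,0,0]';python3 -m creep '[0,0,1,0,0,0]';python3 plan.py .5846 -.2861 .0866 -11
```

```text
clock: 25.65
tool_pos: [0.5847, -0.2863, 0.0868]
eef_rot: [0.995, -0.095, -0.0, -0.0]
contact_force: [-0.2, 0.2, -2.3]
opening: 0.194
clock: 25.73
tool_pos: [0.585, -0.2864, 0.0863]
eef_rot: [0.995, -0.095, 0.0, 0.0]
contact_force: [-2.8, 2.2, 9.2]
opening: 0.194
clock 25.73 pos [ 0.585  -0.2864  0.0863] dtool mm [-0.5 -0.2 -0.3] rot deg [-0.   -0.04  0.06] F [-2.8  2.2  9.2] open 17.1
min rows 0.0
[-0.5, -0.2, -0.3, -0.0, -0.0, 0.1]
```

Collar seated (contact at the original height). Release.

```bash
python3 -m creep '[0,0,0,0,0,0]';python3 -m creep '[0,0,0,0,0,0,0,0,0,0,0,0,0,0,0,0,0,0,0,0,0,0,0,0,0,0,0,0,0,0]' 80;python3 -m creep '[0,0,0,0,0,0,0,0,0,0,0,0,0,0,0,0,0,0]'
python3 - <<'E'
from h import *
s=snapshot('wrist');c=snapshot('scene')
a=cv2.resize(s['color'][150:300,180:330,::-1],None,fx=2.67,fy=2.67,interpolation=cv2.INTER_CUBIC)
b=cv2.resize(c['color'][90:190,270:370,::-1],None,fx=4,fy=4,interpolation=cv2.INTER_CUBIC);cv2.imwrite('pics/p19.png',np.hstack([a,b]))
E
```

```text
clock: 25.82
tool_pos: [0.5852, -0.2866, 0.0867]
eef_rot: [0.995, -0.095, 0.001, 0.0]
contact_force: [-0.4, -0.4, -1.9]
opening: 0.194
clock: 26.23
tool_pos: [0.5867, -0.2873, 0.0882]
eef_rot: [0.995, -0.095, 0.002, 0.001]
contact_force: [0.9, -1.2, 0.6]
opening: 0.554
clock: 26.48
tool_pos: [0.5869, -0.2874, 0.0884]
eef_rot: [0.995, -0.095, 0.003, 0.001]
contact_force: [-0.0, 0.2, -0.7]
opening: 0.775
```

View pics/p19.png

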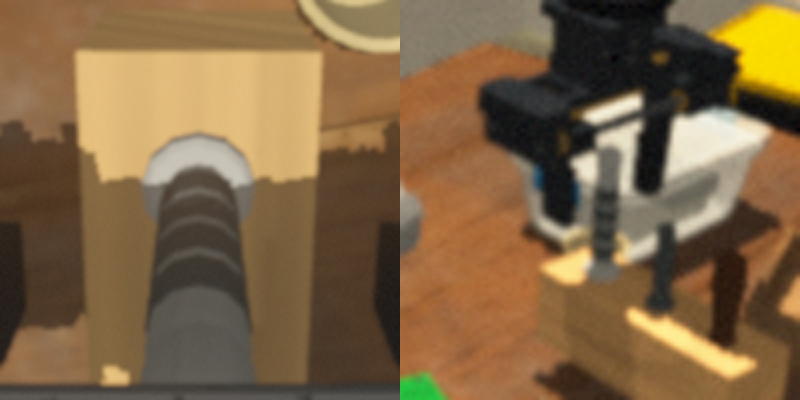

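Punch stands upright, collar on the block, fingers clear. Lift away and check everything.

```bash
python3 -m creep '[0,0,-15,0,0,0,0,0,-25,0,0,0,0,0,-30,0,0,0,0,0,-30,0,0,0,0,0,-30,0,0,0]' 88;python3 -m creep '[0,0,-20,0,0,0,-25,0,0,0,0,0,-30,0,0,0,0,0,-25,0,0,0,0,0,0,0,0,0,0,0]';python3 -m creep '[0,0,0,0,0,0,0,0,0,0,0,0]'
python3 - <<'E'
from h import *
s=shot('wrist','w20');c=shot('scene','s20');t=shot('top','t20')
a=cv2.resize(t['color'][90:230,180:320,::-1],None,fx=2.85,fy=2.85,interpolation=cv2.INTER_CUBIC)
b=cv2.resize(c['color'][80:260,190:370,::-1],None,fx=2.22,fy=2.22,interpolation=cv2.INTER_CUBIC);cv2.imwrite('pics/p20.png',np.hstack([a[:399],b[:399]]))
E
```

```text
clock: 27.0
tool_pos: [0.5808, -0.2843, 0.2143]
eef_rot: [0.995, -0.095, -0.006, -0.002]
contact_force: [0.8, -0.2, -0.2]
opening: 0.999
clock: 27.42
tool_pos: [0.5052, -0.2707, 0.2442]
eef_rot: [0.996, -0.095, 0.002, 0.0]
contact_force: [-1.1, 0.1, -0.9]
opening: 0.999
clock: 27.58
tool_pos: [0.5046, -0.2708, 0.2449]
eef_rot: [0.995, -0.095, 0.002, 0.001]
contact_force: [-0.1, 0.1, 0.0]
opening: 0.997
```

View pics/p20.png

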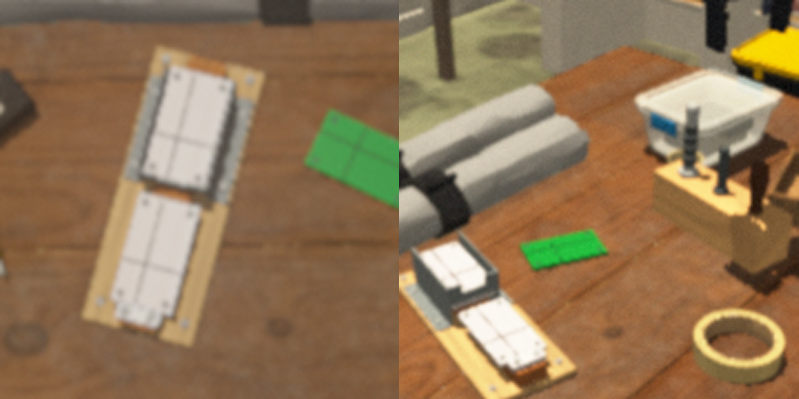

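View pics/w20.png

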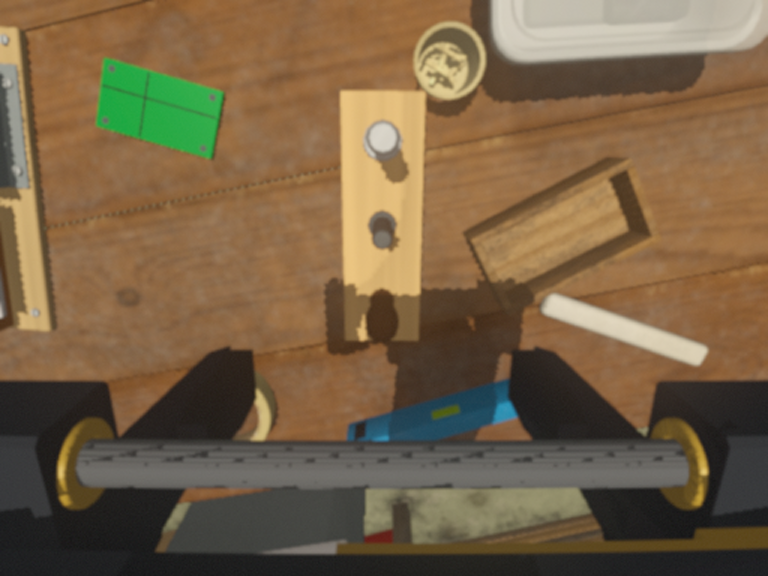

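Run:
```python
from h import *
t=snapshot('top')
cv2.imwrite('pics/t21.png',cv2.resize(t['color'][150:210,205:265,::-1],None,fx=9,fy=9,interpolation=cv2.INTER_CUBIC))
```

```text
(no output)
```

View pics/t21.png

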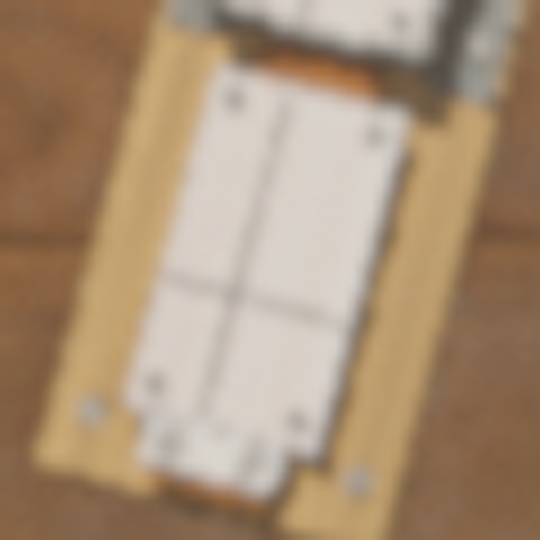

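```bash
python3 -c "
from plant import finish_job;print(finish_job())"
```

```text
the job is handed in; nothing more can be done
None
```

The blank is drawn out against the stop and punched at its cross. The punch is back in its own hole, and I handed the job in at about 28 s of the 61 s allowed. No verdict was reported.

- **Drawing the blank:** The fingertips turned out to be about 22 mm higher than the reported tool position, so my first grip closed in the air above the blank. I saw this in the pictures, corrected the height and gripped the blank by its sides. I then pulled it until it stalled at the stop.
- **Punching:** I took the tallest tool and lined its point up with the cross to within about 1 mm in the wrist picture. I pressed until the spring reached its firm end, at about 20 N net, with the punch within about 0.5° of upright, and then lifted straight up. The tool crept about 2 mm sideways under full load. The point may have slid a little with it, though not near the 5 mm limit.
- **Putting the punch back:** The collar touched down at its starting height, within about 0.5 mm of where it came from. The punch stayed upright when I let go.

**Last checks:** The top view shows the blank square and touching the stop, with its cross where it was before the punching. The other three blanks are stacked flat in the magazine. The arm is clear of everything, and the bystanders in view look unmoved.

**Not certain:** The plunger depth was judged only from force and stalled motion, because there is no reading for it. The scene camera put the cross about 3 mm away from where the wrist and top cameras put it, and I went with those two.

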